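Put four mixed-up bedside things back in their own places

ROBOT

A 6-joint arm with a two-finger parallel gripper is mounted at the origin on the work surface. World frame = base frame: x ahead of the robot, y to its left, z up, the work surface at z = 0. Lengths are in m, angles in rad, forces in N, time in s.
With the tool pointing down it reaches from about 0.375 to 0.975 m from the base axis. Payload 3.8 kg.
Tool frame: the origin (TCP) lies midway between the tips of the shut fingers; the grasp point (between the pads) lies 19 mm behind it; z points along the fingers, y is the line along which they close (so a half turn about z gives the same grasp; the last joint's range is limited). The gripper opens to 85 mm and grips with 20 to 120 N. Pads are 22 mm wide; open, the fingers measure 114 mm over their backs; the gripper's body (76 mm by 85 mm) begins 54 mm behind the grasp point. The pads swing forward as they close: fully open they stand 13 mm farther back than shut.
Start: joints at [-1.345, 0.264, 1.604, -0, 1.274, -0.037], TCP at [0.175, -0.652, 0.231] pointing down, gripper open.
Joint ranges: [-2.63, 2.63], [-0.94, 2.18], [0.31, 2.57], [-1.31, 4.45], [0, 2.66], [-2.55, 2.55]. Speed limits (rad/s): [2.57, 2.57, 3.14, 3.14, 3.14, 3.14].

INTERFACE

Orientations are given as a rotation vector (axis times angle).
In Python, from workcell import bot, imaging gives the robot as it stands.
- The arm moves only by the tool step_arm, never from a script. Its argument "series" is a list of rows, each an object of numbers: "grip": the closure, from -1 (fully open) to 1 (shut); "x", "y", "z": the shift along the tool's x, y, z normalised to -1 to 1, where 1 is 500 mm; "ax", "ay", "az": the turn, a rotation vector about the tool's x, y, z normalised to -1 to 1, where 1 is 30 degrees. A call has 1 to 12 rows; each row is the pose to reach, as a shift and turn from the pose commanded when the call began, along the tool's axes at that moment; what a row does not reach only later rows make up. A row lasts 1/10 s, in which the tool goes at most 50 mm and 8.59 degrees, less where a joint would pass 70% of its speed; a pose out of reach is approached as far as the arm can. A call with a number of a shift or a turn outside -1 to 1 is refused whole. A call with a gripper value outside its range is refused whole. The fingers move at their own pace and stop on an object; "force" is the grip in N (left out, the last holds). Time passes only in rows, so rows that repeat a pose let the fingers close. It gives the time, the measured TCP pose, the force, the opening and the grip force at its end, in the units of the state.
- bot.read_state(): the state, without advancing time (a new reading comes with each control period).
- imaging.read_camera(name): name is "side" or "top" or "wrist"; returns a dict with "img" (384x512x3 uint8, red, green, blue), "fx", "fy", "cx", "cy" (pixels), "R" (3x3) and "t" (3): a world point X has camera coordinates R X + t. Camera axes: x right, y down, z forward; pixel columns grow to the right and rows downward; lengths in m; the calibration is good to about 2 mm. A picture is of the moment at which its call begins. There is no depth.
- bot.finish_job(): hands the job in; it is judged then, once.
The state is a dict: "time": time; "q": joint angles; "joint_vel": joint speeds; "joint_torque": joint torques, N m; "tool_pos": TCP position; "tcp_rot": TCP orientation; "wrist_force": force on the tool from outside, world axes, zero at the start; "torque": the same for the moment, N m; "width": opening from 0.0 (shut) to 1.0 (fully open); "grip_force": force on a finger pad.
Only numpy, scipy, OpenCV 4.12 (cv2) and the standard library are available. Lean on these libraries where they do the work, as an engineer would, in place of code of your own. Each camera call takes 0.05 s, during which the arm holds its last target. There are 200 camera calls.

TASK

The four things on the nightstand are standing in one another's places: put the silver hand warmer back on its white charging base, the blue tea cup on the cork coaster, the red lighter in the brown ashtray and the vitamin tube in the dish of the wooden spoon rest, each upright in the middle of its place and let go. Use the bare teal notebook to park a thing while you swap; keep everything upright, set things down gently rather than dropping them, and do not disturb the perfume bottle.

Things in the scene. Friction and masses are not known exactly. Their poses are not given: they have to be found in the camera images.
- warmer: Silver aluminium rechargeable hand warmer case, an upright pillar of oblong section with round ends, 86 mm tall, 58 mm wide (its x) and 34 mm thick (its y), about 150 g, loose. Origin at the centre of its underside, z up. Pinch it across the 34 mm thickness.
- cup: Small blue ceramic tea cup without a handle, round, empty, 56 mm across the rim and narrower at the foot, 72 mm tall, wall 4 mm, about 160 g, loose. Origin at the centre of its underside, z up.
- tube: Clear plastic vitamin tube with pale orange tablets inside and an orange snap cap, round, 32 mm across (cap 33 mm, with a small thumb tab), 84 mm tall, about 80 g, loose. Origin at the centre of its underside, z up.
- lighter: Red table lighter with brass foot and brass top, a block 40 mm (its x) by 32 mm (its y) and 62 mm tall (the red and brass block ends at 58 mm, a small dark nozzle and a steel wheel make up the rest), about 170 g, loose. Origin at the centre of its underside, z up.
- charger: Home of the hand warmer: flat white charging base, 78 mm (its x) by 92 mm (its y), 8 mm high, with a grey ring and two brass contacts in the middle. Fixed. Origin at the centre of its underside, on the glass; its flat top is 8 mm above the origin.
- coaster: Home of the tea cup: round cork coaster, 96 mm across, 8 mm high. Fixed. Origin at the centre of its underside, on the glass; its flat top is 8 mm above the origin.
- ashtray: Home of the lighter: round brown ceramic ashtray, 120 mm across outside, 94 mm across inside, rim 22 mm high with four notches, flat inner floor 8 mm above the origin. Fixed. Origin at the centre of its underside, on the glass.
- spoon_rest: Home of the vitamin tube: light wooden spoon rest, a round dish 100 mm across outside and 84 mm across inside with a rim 16 mm high and a flat inner floor 8 mm above the origin, and a short trough 12 mm high for the spoon's handle that reaches 96 mm from the dish's centre along its x. Fixed. Origin at the centre of the round dish's underside, on the glass.
- notebook: Closed teal pocket notebook lying flat, 92 mm (its x) by 128 mm (its y), 14 mm thick, bare at the start: the free spot on which to park a thing for a moment. Fixed. All that stands among the homes besides the four things is lower than 80 mm; the four things themselves reach at most 100 mm above the glass. Origin at the centre of its underside, on the glass.
- perfume: Bystander: square amber glass perfume bottle with a black cap, 36 mm square, 78 mm tall, about 160 g, loose and fragile, stands on the glass. Origin at the centre of its underside. It stays 100 mm or more, centre to centre, from every home and from the notebook. A black alarm clock (69 mm high) and a steel candle tin (50 mm) stand just as clear.
There are look-alikes about, which are no part of the job. Leave any pink or purple look-alike of the warmer alone.

How it is judged:
At the end, for the whole second after the job is handed in: Hand warmer on the charging base, cup on the coaster, lighter in the ashtray and tube in the spoon rest's dish: each within 15 mm of the centre of its home, standing on its surface (underside 4 to 13 mm above the glass), upright within 0.1 rad and at rest, with nothing held (horizontal distance between warmer and charger below 0.015 m and z of warmer in the frame of charger between 0.004 and 0.013 m and angle between each of warmer, cup, tube, lighter's own z axis and vertical below 0.1 rad and linear speed of each of warmer, cup, tube, lighter below 0.02 m/s and horizontal distance between cup and coaster below 0.015 m and z of cup in the frame of coaster between 0.004 and 0.013 m and horizontal distance between tube and spoon_rest below 0.015 m and z of tube in the frame of spoon_rest between 0.004 and 0.013 m and horizontal distance between lighter and ashtray below 0.015 m and z of lighter in the frame of ashtray between 0.004 and 0.013 m); the robot touches nothing.
It fails at once if the perfume bottle is shifted by more than 15 mm or knocked over (distance of perfume from where it was at the start of the episode above 0.015 m or angle between perfume's own z axis and vertical above 0.3 rad).
It fails at once if one of the four things is tipped over (more than about 35 degrees) (angle between any of warmer, cup, tube, lighter's own z axis and vertical above 0.6 rad).
It fails at once if a thing is dropped or slammed onto its home or the notebook (more than 70 N) (contact force between warmer and charger above 70 N or contact force between any of warmer, cup, tube, lighter and notebook above 70 N or contact force between cup and coaster above 70 N or contact force between tube and spoon_rest above 70 N or contact force between lighter and ashtray above 70 N).
It also fails if it takes over 136 s, if anything falls off the work surface, if the arm or the gripper's body presses on something with over 40 N, if the wrist force passes 120 N, or if a joint passes its speed limit or range.

## Working session

There is one attempt and no reset: what is moved stays moved. The work goes in short steps, Python scripts to look and compute and a tool call to move; the robot and the scene stay as the last step left them, time stands still between calls to the robot, and variables do not carry over. Pictures are saved under pics/ and viewed, at most 14 in all, crops included, and the job is handed in when it is done.

Besides the shell and the picture viewer there is one more tool, called after "Request:" as name([rows], argument=value, ...), one row to a line, values as JSON. step_arm: Moves the arm, as the interface text tells. Scaled input: -1 to 1 covers 500 mm each way for a shift and 30 degrees each way for a turn. Its arguments: {"type":"object","properties":{"series":{"type":"array","items":{"type":"object","properties":{"grip":{"type":"number"},"x":{"type":"number","minimum":-1,"maximum":1},"y":{"type":"number","minimum":-1,"maximum":1},"z":{"type":"number","minimum":-1,"maximum":1},"ax":{"type":"number","minimum":-1,"maximum":1},"ay":{"type":"number","minimum":-1,"maximum":1},"az":{"type":"number","minimum":-1,"maximum":1}}}},"force":{"type":"number"}},"required":["series"]}

```bash
ls; mkdir -p pics; python3 - <<'E'
from workcell import bot, imaging
import cv2,numpy as np
s=bot.read_state()
for k in s: print(k,np.round(s[k],4))
for n in ("top","side"):
    c=imaging.read_camera(n); print(n,[round(c[k],1) for k in("fx","fy","cx","cy")],np.round(c["R"],3).tolist(),np.round(c["t"],3))
    cv2.imwrite(f"pics/{n}0.png",c["img"][:,:,::-1])
E
```

```text
pics
time 0.0
q [-1.3449  0.2648  1.6054  0.      1.2737 -0.0369]
joint_vel [-0.0001 -0.0018  0.0004  0.0003  0.0025 -0.0003]
joint_torque [-2.10000e-03 -5.15115e+01 -3.67315e+01  3.00000e-04  1.29000e-02
  0.00000e+00]
tool_pos [ 0.1752 -0.6511  0.2299]
tcp_rot [-3.1122e+00 -4.1130e-01  3.0000e-04]
wrist_force [ 0.4401 -0.2964  0.4268]
torque [-0.0412  0.008  -0.0275]
grip_force 0.0
width 0.9966
top [361.2, 361.2, 262.9, 194.8] [[-0.004, -1.0, -0.006], [-0.988, 0.005, -0.152], [0.152, 0.005, -0.988]] [-0.017  0.578  0.786]
side [407.2, 407.2, 253.1, 195.2] [[-0.961, -0.275, 0.019], [-0.19, 0.614, -0.766], [0.199, -0.74, -0.642]] [0.567 0.169 0.954]
```

```bash
python3 - <<'E'
import cv2
for n in("top","side"):
    i=cv2.imread(f"pics/{n}0.png"); cv2.imwrite(f"pics/{n}0b.png",cv2.resize(i,(800,600),interpolation=cv2.INTER_CUBIC))
E
```

```text
(no output)
```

View pics/top0b.png

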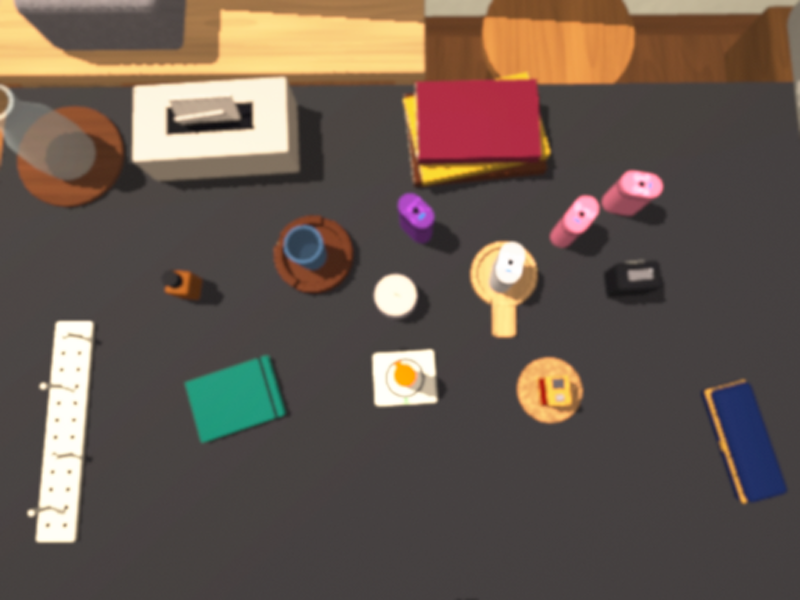

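View pics/side0b.png

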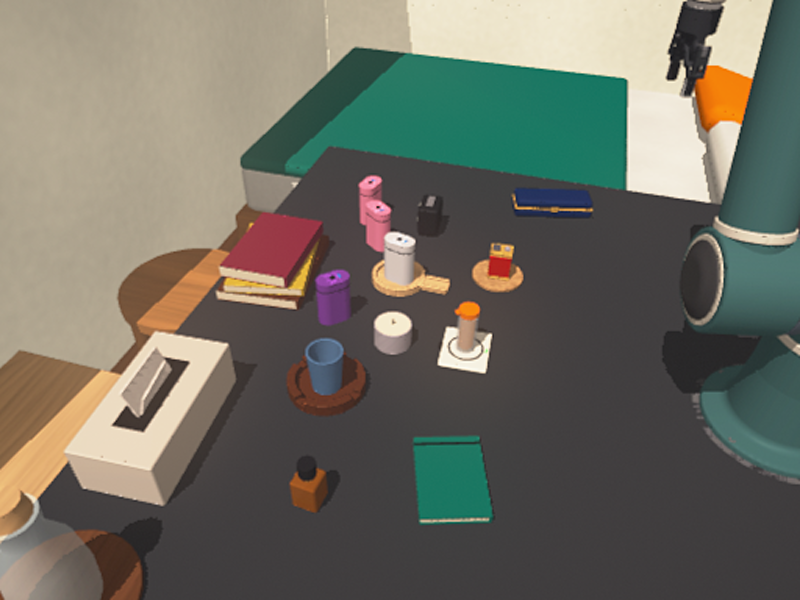

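The top view (800x600) shows these positions:
- **Homes and what stands on them:** the silver warmer is in the spoon rest (510,262), the tube on the charger (405,377), the cup in the ashtray (304,246) and the lighter on the coaster (557,391).
- **Other objects:** the notebook is at (236,398), the perfume at (183,285), the clock at (634,277) and the tin at (396,296).

Things that could be mistaken for the warmer are pink (640,190), pink (575,220) and purple (416,215), plus silver (510,262). I choose the silver one. The job is two swaps.

```bash
cat > h.py <<'E'
import numpy as np, cv2
from scipy.spatial.transform import Rotation as Rot
def ray(c,uv):
    d=c["R"].T@np.array([(uv[0]-c["cx"])/c["fx"],(uv[1]-c["cy"])/c["fy"],1]); return -c["R"].T@c["t"],d
def onz(c,uv,z):
    o,d=ray(c,uv); return o+d*(z-o[2])/d[2]
def tri(obs):
    A=np.zeros((3,3));b=np.zeros(3)
    for c,uv in obs:
        o,d=ray(c,uv); d=d/np.linalg.norm(d); P=np.eye(3)-np.outer(d,d); A+=P;b+=P@o
    X=np.linalg.solve(A,b)
    return X
def proj(c,X):
    p=c["R"]@np.asarray(X)+c["t"]; return np.array([c["fx"]*p[0]/p[2]+c["cx"],c["fy"]*p[1]/p[2]+c["cy"]])
def go(s,X,yaw=None,z=None):
    "tool-frame shift (units of 500mm) and az (units of 30deg) to TCP X, tool pointing down; yaw = world angle of tool y axis (mod 180)"
    R=Rot.from_rotvec(s["tcp_rot"]).as_matrix(); d=R.T@(np.asarray(X)-s["tool_pos"])/.5
    out=np.round(d,4)
    az=None
    if yaw is not None:
        y=R.T@np.array([np.cos(yaw),np.sin(yaw),0]); a=np.degrees(np.arctan2(-y[0],y[1])); a=(a+90)%180-90; az=round(a/30,3)
    return out,az
E
python3 - <<'E'
from h import *
from workcell import bot,imaging
t=imaging.read_camera("top"); s=imaging.read_camera("side")
k=.64
P={"coaster":((550,390),(497,275),.008),"ashtray":((314,255),(327,383),.022),"charger":((405,378),(466,350),.008),"rest":((504,274),(399,277),.016),"notebook":((236,398),(453,479),.014),
"cuprim":((304,246),(324,352),.08),"tubecap":((405,375),(468,310),.09),"warmertop":((511,262),(400,243),.094),"lightertop":((557,390),(501,250),.066),"perf":((178,283),(307,470),.07),"clock":((634,270),(431,207),.07),"tin":((396,295),(393,322),.05)}
for n,(a,b,z) in P.items():
    a=np.array(a)*k;b=np.array(b)*k
    print(n,np.round(tri([(t,a),(s,b)]),3),"top@z",np.round(onz(t,a,z),3),"side@z",np.round(onz(s,b,z),3))
S=bot.read_state();w=imaging.read_camera("wrist"); R=Rot.from_rotvec(S["tcp_rot"]).as_matrix()
print("wristcam in tool",np.round(R.T@(-w["R"].T@w["t"]-S["tool_pos"]),3),np.round(w["R"]@R,2).tolist(),w["fx"]); print(np.round(R,3).tolist())
E
```

```text
coaster [ 0.454 -0.229 -0.001] top@z [ 0.453 -0.227  0.008] side@z [ 0.453 -0.217  0.008]
ashtray [0.663 0.132 0.004] top@z [0.659 0.129 0.022] side@z [0.656 0.148 0.022]
charger [ 0.472 -0.01  -0.002] top@z [ 0.472 -0.01   0.008] side@z [0.47  0.001 0.008]
rest [ 0.631 -0.164  0.001] top@z [ 0.629 -0.162  0.016] side@z [ 0.625 -0.146  0.016]
notebook [0.441 0.246 0.001] top@z [0.443 0.242 0.014] side@z [0.438 0.254 0.014]
cuprim [0.661 0.135 0.073] top@z [0.658 0.133 0.08 ] side@z [0.66  0.141 0.08 ]
tubecap [ 0.475 -0.011  0.083] top@z [ 0.474 -0.011  0.09 ] side@z [ 0.475 -0.003  0.09 ]
warmertop [ 0.631 -0.162  0.081] top@z [ 0.63  -0.16   0.094] side@z [ 0.624 -0.143  0.094]
lightertop [ 0.453 -0.224  0.06 ] top@z [ 0.453 -0.223  0.066] side@z [ 0.453 -0.216  0.066]
perf [0.613 0.322 0.054] top@z [0.607 0.315 0.07 ] side@z [0.61  0.333 0.07 ]
clock [ 0.621 -0.347  0.052] top@z [ 0.623 -0.34   0.07 ] side@z [ 0.608 -0.317  0.07 ]
tin [0.594 0.003 0.039] top@z [0.592 0.002 0.05 ] side@z [0.591 0.015 0.05 ]
wristcam in tool [ 0.082 -0.    -0.142] [[0.0, 1.0, 0.0], [-0.95, 0.0, -0.32], [-0.32, -0.0, 0.95]] 283.0089094986908
[[0.966, 0.26, -0.0], [0.26, -0.966, 0.001], [0.0, -0.001, -1.0]]
```

Request:
step_arm([
  {"x": 0.9,"y": -0.8,"z": -0.2,"az": 0.5,"grip": -1},
  {"x": 0.9,"y": -0.8,"z": -0.2,"az": 0.5},
  {"x": 0.9,"y": -0.8,"z": -0.2,"az": 0.5},
  {"x": 0.9,"y": -0.8,"z": -0.2,"az": 0.5},
  {"x": 0.9,"y": -0.8,"z": -0.2,"az": 0.5},
  {"x": 0.9,"y": -0.8,"z": -0.2,"az": 0.5},
  {"x": 0.9,"y": -0.8,"z": -0.2,"az": 0.5},
  {"x": 0.9,"y": -0.8,"z": -0.2,"az": 0.5},
  {"x": 0.9,"y": -0.8,"z": -0.2,"az": 0.5},
  {"x": 0.9,"y": -0.8,"z": -0.2,"az": 0.5},
  {"x": 0.9,"y": -0.8,"z": -0.2,"az": 0.5},
  {"x": 0.9,"y": -0.8,"z": -0.2,"az": 0.5},
])

```text
validation failed for argument at $.se...
```

Request:
step_arm([
  {"x": 0.9,"y": -0.8,"z": -0.2,"ax": 0,"ay": 0,"az": 0.5,"grip": -1},
  {"x": 0.9,"y": -0.8,"z": -0.2,"ax": 0,"ay": 0,"az": 0.5,"grip": -1},
  {"x": 0.9,"y": -0.8,"z": -0.2,"ax": 0,"ay": 0,"az": 0.5,"grip": -1},
  {"x": 0.9,"y": -0.8,"z": -0.2,"ax": 0,"ay": 0,"az": 0.5,"grip": -1},
  {"x": 0.9,"y": -0.8,"z": -0.2,"ax": 0,"ay": 0,"az": 0.5,"grip": -1},
  {"x": 0.9,"y": -0.8,"z": -0.2,"ax": 0,"ay": 0,"az": 0.5,"grip": -1},
  {"x": 0.9,"y": -0.8,"z": -0.2,"ax": 0,"ay": 0,"az": 0.5,"grip": -1},
  {"x": 0.9,"y": -0.8,"z": -0.2,"ax": 0,"ay": 0,"az": 0.5,"grip": -1},
  {"x": 0.9,"y": -0.8,"z": -0.2,"ax": 0,"ay": 0,"az": 0.5,"grip": -1},
  {"x": 0.9,"y": -0.8,"z": -0.2,"ax": 0,"ay": 0,"az": 0.5,"grip": -1},
  {"x": 0.9,"y": -0.8,"z": -0.2,"ax": 0,"ay": 0,"az": 0.5,"grip": -1},
  {"x": 0.9,"y": -0.8,"z": -0.2,"ax": 0,"ay": 0,"az": 0.5,"grip": -1},
])

```text
time: 1.45
tool_pos: [0.5011, -0.1553, 0.3301]
tcp_rot: [3.141, 0.002, 0.001]
wrist_force: [0.4, -0.8, 0.4]
width: 1.0
grip_force: 0.0
```

```bash
cat > cap.py <<'E'
import sys,pickle
from h import *
from workcell import bot,imaging
# cap.py tag cam...
for n in sys.argv[2:]:
    S=bot.read_state(); c=imaging.read_camera(n); c["S"]=S
    pickle.dump(c,open(f"{sys.argv[1]}_{n}.pkl","wb"))
    cv2.imwrite(f"pics/{sys.argv[1]}_{n}.png",cv2.resize(c["img"][:,:,::-1],(800,600),interpolation=cv2.INTER_CUBIC))
E
python3 cap.py a wrist top side
```

```text
(no output)
```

View pics/a_wrist.png

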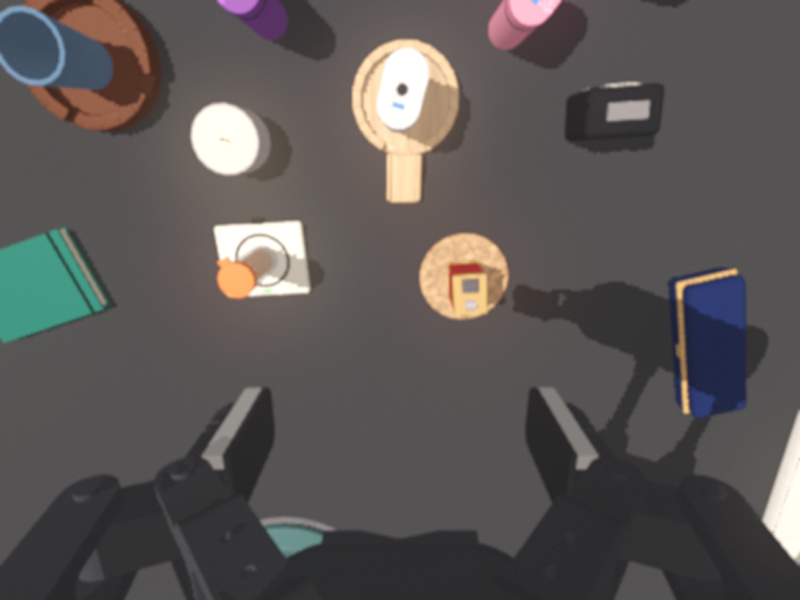

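Request:
step_arm([
  {"x": 0,"y": -0.5,"z": 0,"ax": 0,"ay": 0,"az": 0,"grip": -1},
  {"x": 0,"y": -0.5,"z": 0,"ax": 0,"ay": 0,"az": 0,"grip": -1},
  {"x": 0,"y": -0.5,"z": 0,"ax": 0,"ay": 0,"az": 0,"grip": -1},
  {"x": 0,"y": -0.5,"z": 0,"ax": 0,"ay": 0,"az": 0,"grip": -1},
  {"x": 0,"y": -0.5,"z": 0,"ax": 0,"ay": 0,"az": 0,"grip": -1},
  {"x": 0,"y": -0.5,"z": 0,"ax": 0,"ay": 0,"az": 0,"grip": -1},
  {"x": 0,"y": -0.5,"z": 0,"ax": 0,"ay": 0,"az": 0,"grip": -1},
])

```text
time: 2.3
tool_pos: [0.4998, 0.0925, 0.3291]
tcp_rot: [3.14, 0.004, -0.001]
wrist_force: [0.1, -1.2, 0.4]
width: 1.002
grip_force: 0.0
```

```bash
python3 cap.py b wrist
```

```text
(no output)
```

View pics/b_wrist.png

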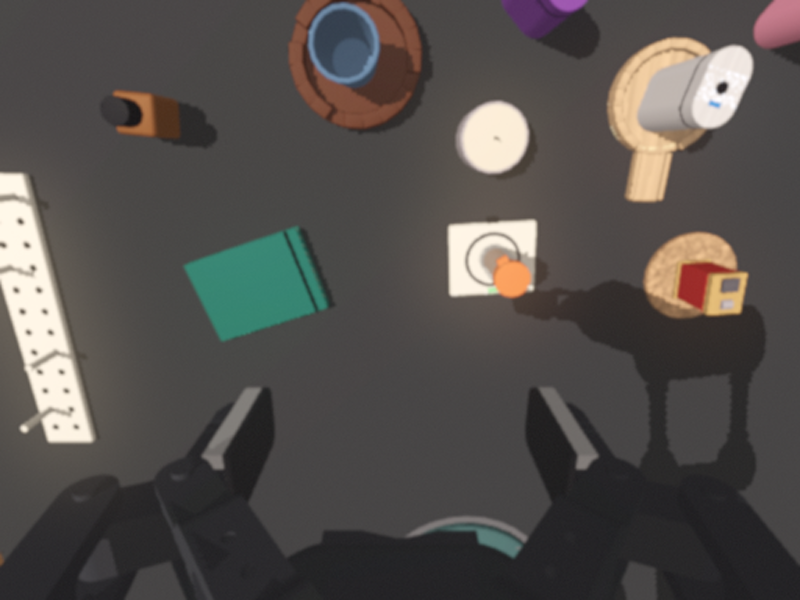

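Both wrist views are sharp, and the warmer at (403,88) in view a is silver/white with a dark power dot, so it is the right one. Next I fit outlines in the views for precise poses and heights.

```bash
cat > seg.py <<'E'
from h import *
from scipy.optimize import least_squares
import pickle
HSV={"coaster":((8,60,90),(20,190,255)),"rest":((8,60,110),(25,190,255)),"ashtray":((0,90,40),(14,255,190)),"notebook":((75,100,50),(95,255,255)),
 "charger":((0,0,150),(179,70,255)),"cup":((98,60,50),(118,255,255)),"tube":((5,190,190),(18,255,255)),"lighter":((14,90,130),(28,255,255)),"warmer":((0,0,170),(179,70,255))}
def contour(c,name,X,r,open_=0):
    "largest blob of the colour within r px (native) of projected X"
    lo,hi=HSV[name]; m=cv2.inRange(cv2.cvtColor(c["img"],cv2.COLOR_RGB2HSV),lo,hi)
    k=np.zeros_like(m); cv2.circle(k,tuple(int(v) for v in proj(c,X)),r,255,-1); m&=k
    m=cv2.morphologyEx(m,cv2.MORPH_CLOSE,np.ones((3,3)))
    if open_: m=cv2.morphologyEx(m,cv2.MORPH_OPEN,np.ones((open_,open_)))
    cs=cv2.findContours(m,cv2.RETR_EXTERNAL,cv2.CHAIN_APPROX_NONE)[0]
    return max(cs,key=cv2.contourArea)[:,0] if cs else None
def circ(c,ct,z,R):
    P=np.array([onz(c,p,z)[:2] for p in ct]); h=cv2.convexHull(P.astype(np.float32))[:,0]
    f=lambda v:np.hypot(*(P-v[:2]).T)-v[2]
    s=least_squares(f,[*P.mean(0),R],loss="soft_l1",f_scale=.001); return np.round(s.x,4),round(float(np.median(abs(f(s.x)))),4)
def rect(c,ct,z):
    P=np.array([onz(c,p,z)[:2] for p in ct],np.float32)*1000
    (x,y),(w,h),a=cv2.minAreaRect(P); return np.round([x/1000,y/1000,w/1000,h/1000],4),round(a,1)
E
python3 - <<'E'
from seg import *
C={n:pickle.load(open(f,"rb")) for n,f in {"a":"a_wrist.pkl","b":"b_wrist.pkl","t":"a_top.pkl","s":"a_side.pkl"}.items()}
def run(n,X,rad,views,z,R,o=0):
    for v in views:
        if v in"ab": pass
        ct=contour(C[v],n,X,rad[v] if isinstance(rad,dict) else rad,o)
        if ct is None: print(n,v,None);continue
        print(n,v,len(ct),circ(C[v],ct,z,R) if R else rect(C[v],ct,z))
run("coaster",(.453,-.227,.008),40,"abt",.008,.048)
run("rest",(.629,-.162,.016),40,"abt",.016,.05)
run("ashtray",(.659,.129,.022),60,"bt",.022,.06)
run("notebook",(.443,.242,.014),70,"bt",.014,None)
run("charger",(.472,-.01,.008),50,"abt",.008,None)
run("cup",(.659,.133,.08),35,"bt",.080,.028)
run("tube",(.474,-.011,.092),25,"abt",.092,.0165)
run("lighter",(.453,-.224,.066),22,"abt",.066,None,3)
run("warmer",(.63,-.16,.094),40,"abt",.094,None)
E
```

```text
coaster a 161 (array([ 0.4544, -0.2244,  0.0493]), 0.0004)
coaster b 188 (array([ 0.4534, -0.2269,  0.0523]), 0.0038)
coaster t 119 (array([ 0.4551, -0.2226,  0.0481]), 0.0016)
rest a 214 (array([ 0.6295, -0.1598,  0.0513]), 0.0006)
rest b 272 (array([ 0.6302, -0.1551,  0.0495]), 0.0028)
rest t 182 (array([ 0.6304, -0.1596,  0.0502]), 0.0023)
ashtray b 398 (array([0.6567, 0.1317, 0.0544]), 0.0053)
ashtray t 144 (array([0.6618, 0.1304, 0.0612]), 0.0007)
notebook b 239 (array([0.444 , 0.2454, 0.0943, 0.1312]), 18.2)
notebook t 182 (array([0.4432, 0.2437, 0.0959, 0.1333]), 18.4)
charger a 219 (array([ 0.4734, -0.0074,  0.0811,  0.0946]), 3.4)
charger b 234 (array([ 0.4738, -0.006 ,  0.0804,  0.094 ]), 3.7)
charger t 140 (array([ 0.4735, -0.0079,  0.0812,  0.0952]), 3.4)
cup b 141 (array([0.6611, 0.1369, 0.0273]), 0.0007)
cup t 73 (array([0.6582, 0.1323, 0.0285]), 0.0017)
tube a None
tube b None
tube t 37 (array([ 0.4747, -0.0101,  0.0129]), 0.0007)
lighter a 123 (array([ 0.4544, -0.2231,  0.0498,  0.0651]), 13.6)
lighter b 96 (array([ 0.4532, -0.221 ,  0.0426,  0.0369]), 3.6)
lighter t 108 (array([ 0.4558, -0.2087,  0.0681,  0.0893]), 73.3)
warmer a 170 (array([ 0.6238, -0.1563,  0.0411,  0.076 ]), 89.1)
warmer b 175 (array([ 0.627 , -0.1467,  0.0551,  0.0669]), 16.7)
warmer t 79 (array([ 0.6241, -0.1554,  0.0397,  0.0723]), 70.6)
```

```bash
python3 - <<'E'
from seg import *
C={n:pickle.load(open(f,"rb")) for n,f in {"a":"a_wrist.pkl","b":"b_wrist.pkl","t":"a_top.pkl"}.items()}
HSV["tube"]=((5,140,150),(18,255,255))
for v in"abt":
    ct=contour(C[v],"tube",(.474,-.011,.092),30); print("tube",v,circ(C[v],ct,.092,.0165))
for lo in (185,200,215):
    HSV["warmer"]=((0,0,lo),(179,60,255))
    for v in "abt":
        ct=contour(C[v],"warmer",(.627,-.157,.094),30)
        if ct is not None: print("warmer",lo,v,rect(C[v],ct,.094))
k=.64
for n,a,b,z in [("warmer dot",(402,89),(721,88),.094),("tubecap",(238,280),(512,279),.092),("lighter nozzle",(470,286),(731,285),.066),("warmer end",(408,48),(738,46),.094),("warmer end2",(398,130),(708,130),.094),
  ("lighter corner",(455,315),(706,313),.066),("charger corner",(310,293),(536,292),.008),("charger c2",(215,226),(449,227),.008),("cup rim",(27,46),(343,43),.08),("handle end",(404,203),(646,201),.012)]:
    a=np.array(a)*k;b=np.array(b)*k
    print(n,np.round(tri([(C["a"],a),(C["b"],b)]),4),np.round(onz(C["a"],a,z),4),np.round(onz(C["b"],b,z),4))
E
```

```text
tube a (array([ 0.4757, -0.0086,  0.0164]), 0.0008)
tube b (array([ 0.4754, -0.0065,  0.016 ]), 0.0011)
tube t (array([ 0.4751, -0.0102,  0.0145]), 0.0008)
warmer 185 a (array([ 0.6292, -0.1563,  0.0372,  0.0609]), 75.9)
warmer 185 b (array([ 0.6317, -0.1463,  0.0549,  0.0573]), 75.7)
warmer 185 t (array([ 0.6261, -0.1556,  0.0394,  0.067 ]), 74.9)
warmer 200 a (array([ 0.6293, -0.1562,  0.0369,  0.0609]), 75.7)
warmer 200 b (array([ 0.6294, -0.1557,  0.0355,  0.057 ]), 75.3)
warmer 200 t (array([ 0.6297, -0.1579,  0.0389,  0.0578]), 66.0)
warmer 215 a (array([ 0.63  , -0.1562,  0.0366,  0.0595]), 75.9)
warmer 215 b (array([ 0.6298, -0.1558,  0.0343,  0.0563]), 75.4)
warmer 215 t (array([ 0.6302, -0.1573,  0.0367,  0.0571]), 75.9)
warmer dot [ 0.6295 -0.1568  0.0933] [ 0.6296 -0.1568  0.094 ] [ 0.6293 -0.1563  0.094 ]
tubecap [ 0.4732 -0.0091  0.0877] [ 0.4744 -0.0107  0.092 ] [ 0.4745 -0.0079  0.092 ]
lighter nozzle [ 0.4627 -0.2222  0.0697] [ 0.4614 -0.2228  0.066 ] [ 0.4618 -0.225   0.066 ]
warmer end [ 0.6576 -0.1612  0.0957] [ 0.6578 -0.1612  0.094 ] [ 0.6581 -0.1623  0.094 ]
warmer end2 [ 0.5994 -0.1537  0.0932] [ 0.5998 -0.1537  0.094 ] [ 0.5989 -0.1532  0.094 ]
lighter corner [ 0.4313 -0.21    0.0629] [ 0.4317 -0.2096  0.066 ] [ 0.4332 -0.2075  0.066 ]
charger corner [ 0.4366 -0.0571  0.0106] [ 0.4356 -0.0566  0.008 ] [ 0.4359 -0.0579  0.008 ]
charger c2 [0.5075 0.0401 0.0042] [0.5092 0.0385 0.008 ] [0.507  0.0405 0.008 ]
cup rim [0.6616 0.137  0.0806] [0.6614 0.1374 0.08  ] [0.6619 0.1371 0.08  ]
handle end [ 0.5341 -0.1596  0.0106] [ 0.5337 -0.1596  0.012 ] [ 0.5348 -0.1588  0.012 ]
```

Request:
step_arm([
  {"x": 0.26,"y": 0.497,"z": 0.3,"ax": 0,"ay": 0,"az": 0.43,"grip": -1},
  {"x": 0.26,"y": 0.497,"z": 0.3,"ax": 0,"ay": 0,"az": 0.43,"grip": -1},
  {"x": 0.26,"y": 0.497,"z": 0.3,"ax": 0,"ay": 0,"az": 0.43,"grip": -1},
  {"x": 0.26,"y": 0.497,"z": 0.3,"ax": 0,"ay": 0,"az": 0.43,"grip": -1},
  {"x": 0.26,"y": 0.497,"z": 0.3,"ax": 0,"ay": 0,"az": 0.43,"grip": -1},
  {"x": 0.26,"y": 0.497,"z": 0.3,"ax": 0,"ay": 0,"az": 0.43,"grip": -1},
  {"x": 0.26,"y": 0.497,"z": 0.3,"ax": 0,"ay": 0,"az": 0.43,"grip": -1},
  {"x": 0.26,"y": 0.497,"z": 0.32,"ax": 0,"ay": 0,"az": 0.43,"grip": -1},
  {"x": 0.26,"y": 0.497,"z": 0.38,"ax": 0,"ay": 0,"az": 0.43,"grip": -1},
  {"x": 0.26,"y": 0.497,"z": 0.44,"ax": 0,"ay": 0,"az": 0.43,"grip": -1},
  {"x": 0.26,"y": 0.497,"z": 0.5,"ax": 0,"ay": 0,"az": 0.43,"grip": -1},
  {"x": 0.26,"y": 0.497,"z": 0.56,"ax": 0,"ay": 0,"az": 0.43,"grip": -1},
])

```text
time: 3.55
tool_pos: [0.6299, -0.1554, 0.0496]
tcp_rot: [-3.122, 0.352, -0.002]
wrist_force: [0.5, 0.2, -0.6]
width: 0.998
grip_force: 0.0
```

```bash
python3 cap.py c wrist side; python3 -c "
import cv2,numpy as np
a=cv2.imread('pics/c_wrist.png');b=cv2.imread('pics/c_side.png')
cv2.imwrite('pics/c.png',np.vstack([cv2.resize(a,(400,300)),cv2.resize(b[180:330,300:500],(400,300),interpolation=2)]))"
```

```text
(no output)
```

View pics/c.png

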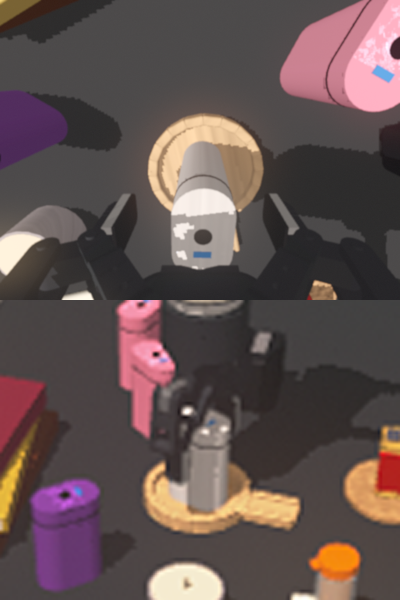

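The warmer sits centred between the open fingers (upper crop 203,237). Closing and lifting.

Request:
step_arm([
  {"x": 0,"y": 0,"z": 0,"ax": 0,"ay": 0,"az": 0,"grip": 1},
  {"x": 0,"y": 0,"z": 0,"ax": 0,"ay": 0,"az": 0,"grip": 1},
  {"x": 0,"y": 0,"z": 0,"ax": 0,"ay": 0,"az": 0,"grip": 1},
  {"x": 0,"y": 0,"z": 0,"ax": 0,"ay": 0,"az": 0,"grip": 1},
  {"x": 0,"y": 0,"z": 0,"ax": 0,"ay": 0,"az": 0,"grip": 1},
  {"x": 0,"y": 0,"z": 0,"ax": 0,"ay": 0,"az": 0,"grip": 1},
  {"x": 0,"y": 0,"z": 0,"ax": 0,"ay": 0,"az": 0,"grip": 1},
  {"x": 0,"y": 0,"z": -0.02,"ax": 0,"ay": 0,"az": 0,"grip": 1},
  {"x": 0,"y": 0,"z": -0.08,"ax": 0,"ay": 0,"az": 0,"grip": 1},
  {"x": 0,"y": 0,"z": -0.16,"ax": 0,"ay": 0,"az": 0,"grip": 1},
  {"x": 0,"y": 0,"z": -0.24,"ax": 0,"ay": 0,"az": 0,"grip": 1},
  {"x": 0,"y": 0,"z": -0.28,"ax": 0,"ay": 0,"az": 0,"grip": 1},
], force=40)

```text
time: 4.85
tool_pos: [0.6322, -0.156, 0.1947]
tcp_rot: [3.121, -0.351, 0.009]
wrist_force: [1.8, -0.8, -1.0]
width: 0.392
grip_force: 44.6
```

```bash
python3 - <<'E'
from h import *
from workcell import bot
s=bot.read_state(); print(s["tool_pos"])
for X in [(.4436,.2445,.19),(.4436,.2445,.058)]: print(go(s,X,np.radians(90)))
E
```

```text
[ 0.63223315 -0.15603856  0.19465497]
(array([-0.5459, -0.6972,  0.0058]), np.float64(-0.428))
(array([-0.5475, -0.6973,  0.2697]), np.float64(-0.428))
```

Request:
step_arm([
  {"x": -0.05,"y": -0.06,"z": 0,"ax": 0,"ay": 0,"az": -0.05,"grip": 1},
  {"x": -0.11,"y": -0.14,"z": 0,"ax": 0,"ay": 0,"az": -0.1,"grip": 1},
  {"x": -0.17,"y": -0.22,"z": 0,"ax": 0,"ay": 0,"az": -0.15,"grip": 1},
  {"x": -0.23,"y": -0.3,"z": 0,"ax": 0,"ay": 0,"az": -0.2,"grip": 1},
  {"x": -0.29,"y": -0.38,"z": 0,"ax": 0,"ay": 0,"az": -0.25,"grip": 1},
  {"x": -0.35,"y": -0.45,"z": 0,"ax": 0,"ay": 0,"az": -0.3,"grip": 1},
  {"x": -0.41,"y": -0.53,"z": 0,"ax": 0,"ay": 0,"az": -0.35,"grip": 1},
  {"x": -0.47,"y": -0.6,"z": 0,"ax": 0,"ay": 0,"az": -0.4,"grip": 1},
  {"x": -0.52,"y": -0.66,"z": 0,"ax": 0,"ay": 0,"az": -0.43,"grip": 1},
  {"x": -0.547,"y": -0.697,"z": 0.04,"ax": 0,"ay": 0,"az": -0.43,"grip": 1},
  {"x": -0.547,"y": -0.697,"z": 0.12,"ax": 0,"ay": 0,"az": -0.43,"grip": 1},
  {"x": -0.547,"y": -0.697,"z": 0.2,"ax": 0,"ay": 0,"az": -0.43,"grip": 1},
])

```text
time: 6.05
tool_pos: [0.4416, 0.2466, 0.0902]
tcp_rot: [-3.14, -0.005, -0.005]
wrist_force: [1.3, 0.2, -1.8]
width: 0.392
grip_force: 44.7
```

Request:
step_arm([
  {"x": 0,"y": 0,"z": 0.03,"ax": 0,"ay": 0,"az": 0,"grip": 1},
  {"x": 0,"y": 0,"z": 0.05,"ax": 0,"ay": 0,"az": 0,"grip": 1},
  {"x": 0,"y": 0,"z": 0.06,"ax": 0,"ay": 0,"az": 0,"grip": 1},
  {"x": 0,"y": 0,"z": 0.064,"ax": 0,"ay": 0,"az": 0,"grip": 1},
  {"x": 0,"y": 0,"z": 0.067,"ax": 0,"ay": 0,"az": 0,"grip": 1},
  {"x": 0,"y": 0,"z": 0.068,"ax": 0,"ay": 0,"az": 0,"grip": 1},
  {"x": 0,"y": 0,"z": 0.068,"ax": 0,"ay": 0,"az": 0,"grip": 1},
])

```text
time: 6.75
tool_pos: [0.442, 0.2453, 0.058]
tcp_rot: [-3.141, -0.001, -0.002]
wrist_force: [-4.4, -1.4, 7.6]
width: 0.395
grip_force: 45.7
```

Request:
step_arm([
  {"x": 0,"y": 0,"z": 0,"ax": 0,"ay": 0,"az": 0,"grip": 0},
  {"x": 0,"y": 0,"z": 0,"ax": 0,"ay": 0,"az": 0,"grip": -1},
  {"x": 0,"y": 0,"z": 0,"ax": 0,"ay": 0,"az": 0,"grip": -1},
  {"x": 0,"y": 0,"z": 0,"ax": 0,"ay": 0,"az": 0,"grip": -1},
  {"x": 0,"y": 0,"z": 0,"ax": 0,"ay": 0,"az": 0,"grip": -1},
  {"x": 0,"y": 0,"z": 0,"ax": 0,"ay": 0,"az": 0,"grip": -1},
  {"x": 0,"y": 0,"z": -0.04,"ax": 0,"ay": 0,"az": 0,"grip": -1},
  {"x": 0,"y": 0,"z": -0.1,"ax": 0,"ay": 0,"az": 0,"grip": -1},
  {"x": 0,"y": 0,"z": -0.18,"ax": 0,"ay": 0,"az": 0,"grip": -1},
  {"x": 0,"y": 0,"z": -0.26,"ax": 0,"ay": 0,"az": 0,"grip": -1},
  {"x": 0,"y": 0,"z": -0.3,"ax": 0,"ay": 0,"az": 0,"grip": -1},
])

```text
time: 7.85
tool_pos: [0.4429, 0.2459, 0.2097]
tcp_rot: [-3.139, -0.002, -0.008]
wrist_force: [0.7, 0.9, -0.4]
width: 0.998
grip_force: 0.0
```

```bash
python3 cap.py d wrist top side; python3 - <<'E'
from h import *
from workcell import bot
s=bot.read_state(); print(s["tool_pos"],s["width"])
print(go(s,(.475,-.009,.034),np.radians(90)))
E
```

```text
[0.44234231 0.24563176 0.20734554] 0.9969141648182602
(array([0.0635, 0.5099, 0.346 ]), np.float64(0.002))
```

View pics/d_wrist.png

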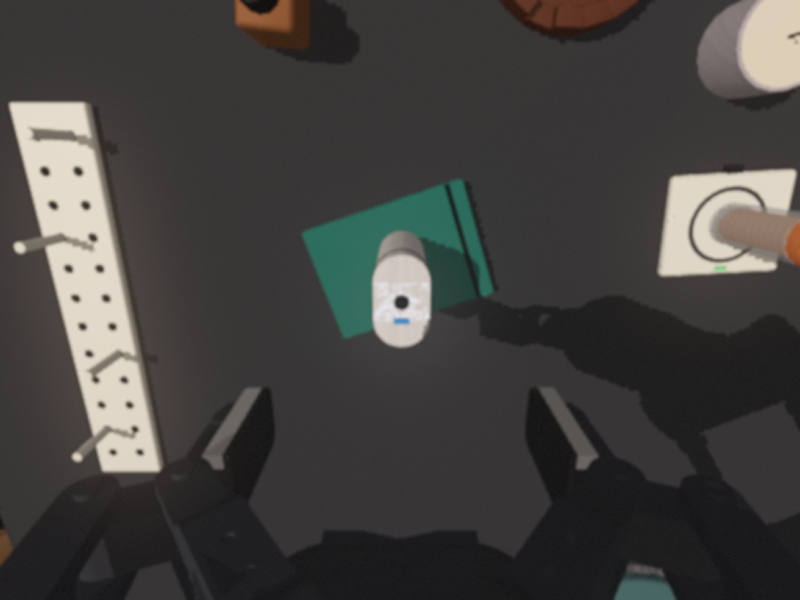

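The warmer stands upright on the notebook (402,302) and is aligned with the tool. Tube next.

Request:
step_arm([
  {"x": 0.065,"y": 0.51,"z": 0,"ax": 0,"ay": 0,"az": 0,"grip": -1},
  {"x": 0.065,"y": 0.51,"z": 0,"ax": 0,"ay": 0,"az": 0,"grip": -1},
  {"x": 0.065,"y": 0.51,"z": 0,"ax": 0,"ay": 0,"az": 0,"grip": -1},
  {"x": 0.065,"y": 0.51,"z": 0,"ax": 0,"ay": 0,"az": 0,"grip": -1},
  {"x": 0.065,"y": 0.51,"z": 0,"ax": 0,"ay": 0,"az": 0,"grip": -1},
  {"x": 0.065,"y": 0.51,"z": 0,"ax": 0,"ay": 0,"az": 0,"grip": -1},
  {"x": 0.065,"y": 0.51,"z": 0.06,"ax": 0,"ay": 0,"az": 0,"grip": -1},
  {"x": 0.065,"y": 0.51,"z": 0.14,"ax": 0,"ay": 0,"az": 0,"grip": -1},
  {"x": 0.065,"y": 0.51,"z": 0.2,"ax": 0,"ay": 0,"az": 0,"grip": -1},
  {"x": 0.065,"y": 0.51,"z": 0.26,"ax": 0,"ay": 0,"az": 0,"grip": -1},
  {"x": 0.065,"y": 0.51,"z": 0.32,"ax": 0,"ay": 0,"az": 0,"grip": -1},
  {"x": 0.065,"y": 0.51,"z": 0.345,"ax": 0,"ay": 0,"az": 0,"grip": -1},
])

```text
time: 9.2
tool_pos: [0.4696, -0.0089, 0.0286]
tcp_rot: [-3.141, -0.002, 0.013]
wrist_force: [-0.5, 0.6, -0.2]
width: 0.999
grip_force: 0.0
```

Request:
step_arm([
  {"x": 0,"y": 0,"z": 0,"ax": 0,"ay": 0,"az": 0,"grip": 1},
  {"x": 0,"y": 0,"z": 0,"ax": 0,"ay": 0,"az": 0,"grip": 1},
  {"x": 0,"y": 0,"z": 0,"ax": 0,"ay": 0,"az": 0,"grip": 1},
  {"x": 0,"y": 0,"z": 0,"ax": 0,"ay": 0,"az": 0,"grip": 1},
  {"x": 0,"y": 0,"z": 0,"ax": 0,"ay": 0,"az": 0,"grip": 1},
  {"x": 0,"y": 0,"z": 0,"ax": 0,"ay": 0,"az": 0,"grip": 1},
  {"x": 0,"y": 0,"z": 0,"ax": 0,"ay": 0,"az": 0,"grip": 1},
  {"x": 0,"y": 0,"z": -0.01,"ax": 0,"ay": 0,"az": 0,"grip": 1},
], force=30)

```text
time: 10.0
tool_pos: [0.4739, -0.01, 0.0383]
tcp_rot: [3.142, 0.002, -0.0]
wrist_force: [-0.5, 0.6, -0.6]
width: 0.364
grip_force: 30.2
```

```bash
python3 cap.py e wrist side; python3 - <<'E'
from h import *
from workcell import bot
s=bot.read_state(); print(s["tool_pos"],s["width"],s["wrist_force"])
print(go(s,(.630,-.1595,.18),np.radians(90)))
E
```

```text
[ 0.47428534 -0.01004146  0.03874685] 0.37108437198372035 [ 0.71469637 -0.42136377 -1.14110412]
(array([ 0.3114,  0.2993, -0.2821]), np.float64(0.002))
```

Request:
step_arm([
  {"x": 0,"y": 0,"z": -0.06,"ax": 0,"ay": 0,"az": 0,"grip": 1},
  {"x": 0,"y": 0,"z": -0.14,"ax": 0,"ay": 0,"az": 0,"grip": 1},
  {"x": 0,"y": 0,"z": -0.22,"ax": 0,"ay": 0,"az": 0,"grip": 1},
  {"x": 0.04,"y": 0.04,"z": -0.24,"ax": 0,"ay": 0,"az": 0,"grip": 1},
  {"x": 0.1,"y": 0.1,"z": -0.24,"ax": 0,"ay": 0,"az": 0,"grip": 1},
  {"x": 0.16,"y": 0.16,"z": -0.24,"ax": 0,"ay": 0,"az": 0,"grip": 1},
  {"x": 0.22,"y": 0.22,"z": -0.24,"ax": 0,"ay": 0,"az": 0,"grip": 1},
  {"x": 0.28,"y": 0.27,"z": -0.24,"ax": 0,"ay": 0,"az": 0,"grip": 1},
  {"x": 0.311,"y": 0.3,"z": -0.22,"ax": 0,"ay": 0,"az": 0,"grip": 1},
  {"x": 0.311,"y": 0.3,"z": -0.16,"ax": 0,"ay": 0,"az": 0,"grip": 1},
  {"x": 0.311,"y": 0.3,"z": -0.1,"ax": 0,"ay": 0,"az": 0,"grip": 1},
  {"x": 0.311,"y": 0.3,"z": -0.08,"ax": 0,"ay": 0,"az": 0,"grip": 1},
])

```text
time: 11.3
tool_pos: [0.6263, -0.1591, 0.0734]
tcp_rot: [-3.139, -0.001, 0.012]
wrist_force: [-1.5, 0.2, -1.3]
width: 0.367
grip_force: 30.2
```

```bash
python3 cap.py f wrist; python3 - <<'E'
from h import *
from workcell import bot
s=bot.read_state(); print(s["tool_pos"],s["width"],s["wrist_force"])
print(go(s,(.630,-.1595,.034),np.radians(90)))
E
```

```text
[ 0.6260735  -0.15893538  0.07308977] 0.3681213767943076 [-1.4331266   0.76607258 -1.45970862]
(array([0.0085, 0.0013, 0.0781]), np.float64(0.002))
```

View pics/f_wrist.png

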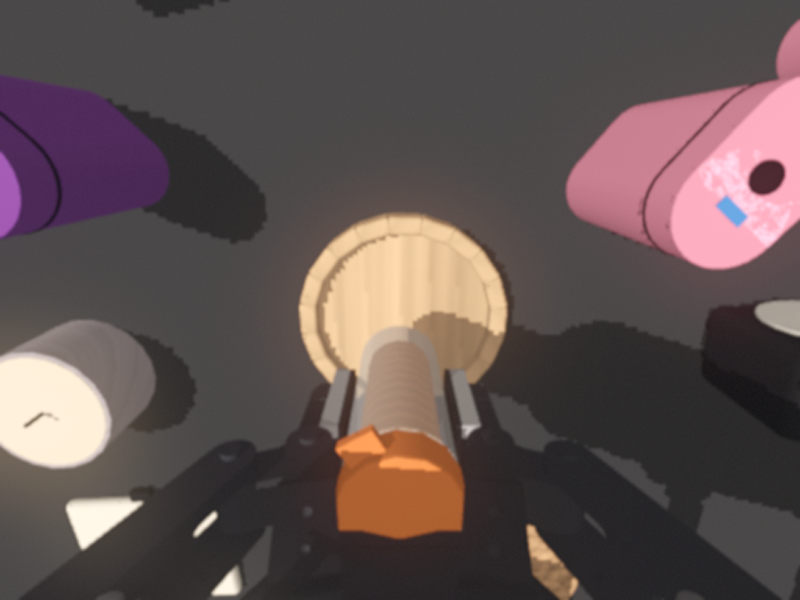

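The tube is held upright over the dish, whose centre is at (404,310). Lowering.

Request:
step_arm([
  {"x": 0,"y": 0,"z": 0.03,"ax": 0,"ay": 0,"az": 0,"grip": 1},
  {"x": 0,"y": 0,"z": 0.05,"ax": 0,"ay": 0,"az": 0,"grip": 1},
  {"x": 0,"y": 0,"z": 0.06,"ax": 0,"ay": 0,"az": 0,"grip": 1},
  {"x": 0,"y": 0,"z": 0.06,"ax": 0,"ay": 0,"az": 0,"grip": 1},
  {"x": 0,"y": 0,"z": 0.06,"ax": 0,"ay": 0,"az": 0,"grip": 1},
  {"x": 0,"y": 0,"z": 0.06,"ax": 0,"ay": 0,"az": 0,"grip": 1},
])

```text
time: 11.95
tool_pos: [0.6303, -0.1599, 0.0491]
tcp_rot: [3.141, 0.002, 0.002]
wrist_force: [0.9, 0.4, -1.3]
width: 0.366
grip_force: 30.2
```

Request:
step_arm([
  {"x": 0,"y": 0,"z": 0.014,"ax": 0,"ay": 0,"az": 0,"grip": 1},
  {"x": 0,"y": 0,"z": 0.022,"ax": 0,"ay": 0,"az": 0,"grip": 1},
  {"x": 0,"y": 0,"z": 0.027,"ax": 0,"ay": 0,"az": 0,"grip": 1},
  {"x": 0,"y": 0,"z": 0.029,"ax": 0,"ay": 0,"az": 0,"grip": 1},
  {"x": 0,"y": 0,"z": 0.031,"ax": 0,"ay": 0,"az": 0,"grip": 1},
  {"x": 0,"y": 0,"z": 0.031,"ax": 0,"ay": 0,"az": 0,"grip": 1},
  {"x": 0,"y": 0,"z": 0.031,"ax": 0,"ay": 0,"az": 0,"grip": 1},
])

```text
time: 12.65
tool_pos: [0.6294, -0.1596, 0.0348]
tcp_rot: [-3.141, -0.002, 0.001]
wrist_force: [-6.1, 2.8, 12.6]
width: 0.369
grip_force: 31.5
```

Contact (about 14 N). I release, rise and head back to the notebook.

Request:
step_arm([
  {"x": 0,"y": 0,"z": -0.002,"ax": 0,"ay": 0,"az": 0,"grip": 1},
  {"x": 0,"y": 0,"z": -0.002,"ax": 0,"ay": 0,"az": 0,"grip": 0},
  {"x": 0,"y": 0,"z": -0.002,"ax": 0,"ay": 0,"az": 0,"grip": -1},
  {"x": 0,"y": 0,"z": -0.002,"ax": 0,"ay": 0,"az": 0,"grip": -1},
  {"x": 0,"y": 0,"z": -0.002,"ax": 0,"ay": 0,"az": 0,"grip": -1},
  {"x": 0,"y": 0,"z": -0.002,"ax": 0,"ay": 0,"az": 0,"grip": -1},
  {"x": 0,"y": 0,"z": -0.04,"ax": 0,"ay": 0,"az": 0,"grip": -1},
  {"x": 0,"y": 0,"z": -0.12,"ax": 0,"ay": 0,"az": 0,"grip": -1},
  {"x": 0,"y": 0,"z": -0.2,"ax": 0,"ay": 0,"az": 0,"grip": -1},
  {"x": 0,"y": 0,"z": -0.28,"ax": 0,"ay": 0,"az": 0,"grip": -1},
  {"x": 0,"y": 0,"z": -0.34,"ax": 0,"ay": 0,"az": 0,"grip": -1},
  {"x": 0,"y": 0,"z": -0.34,"ax": 0,"ay": 0,"az": 0,"grip": -1},
])

```text
time: 13.85
tool_pos: [0.6333, -0.1609, 0.2095]
tcp_rot: [3.138, 0.002, 0.017]
wrist_force: [0.0, -1.4, 0.5]
width: 0.999
grip_force: 0.0
```

```bash
python3 cap.py g wrist top; python3 - <<'E'
from seg import *
from workcell import bot
HSV["tube"]=((5,140,150),(18,255,255)); HSV["warmer"]=((0,0,180),(179,60,255))
g=pickle.load(open("g_wrist.pkl","rb"));t=pickle.load(open("g_top.pkl","rb"));d=pickle.load(open("d_wrist.pkl","rb"));dt=pickle.load(open("d_top.pkl","rb"))
for c in (g,t): print("tube",circ(c,contour(c,"tube",(.63,-.16,.092),40),.092,.0165))
for c in (d,t): print("warmer",rect(c,contour(c,"warmer",(.442,.245,.1),50),.1))
s=bot.read_state(); print(s["tool_pos"],s["width"])
print(go(s,(.442,.245,.058),np.radians(90)))
E
```

```text
tube (array([ 0.6304, -0.1588,  0.0161]), 0.0005)
tube (array([ 0.6369, -0.1347,  0.0134]), 0.0019)
warmer (array([0.4407, 0.2457, 0.0564, 0.0334]), 0.2)
warmer (array([0.4407, 0.2442, 0.0369, 0.06  ]), 87.7)
[ 0.63015007 -0.15995793  0.20363398] 1.0024242661942704
(array([-0.3761, -0.8105,  0.29  ]), np.float64(0.002))
```

Request:
step_arm([
  {"x": -0.378,"y": -0.81,"z": 0,"ax": 0,"ay": 0,"az": 0,"grip": -1},
  {"x": -0.378,"y": -0.81,"z": 0,"ax": 0,"ay": 0,"az": 0,"grip": -1},
  {"x": -0.378,"y": -0.81,"z": 0,"ax": 0,"ay": 0,"az": 0,"grip": -1},
  {"x": -0.378,"y": -0.81,"z": 0,"ax": 0,"ay": 0,"az": 0,"grip": -1},
  {"x": -0.378,"y": -0.81,"z": 0,"ax": 0,"ay": 0,"az": 0,"grip": -1},
  {"x": -0.378,"y": -0.81,"z": 0,"ax": 0,"ay": 0,"az": 0,"grip": -1},
  {"x": -0.378,"y": -0.81,"z": 0,"ax": 0,"ay": 0,"az": 0,"grip": -1},
  {"x": -0.378,"y": -0.81,"z": 0,"ax": 0,"ay": 0,"az": 0,"grip": -1},
  {"x": -0.378,"y": -0.81,"z": 0,"ax": 0,"ay": 0,"az": 0,"grip": -1},
  {"x": -0.378,"y": -0.81,"z": 0.06,"ax": 0,"ay": 0,"az": 0,"grip": -1},
  {"x": -0.378,"y": -0.81,"z": 0.12,"ax": 0,"ay": 0,"az": 0,"grip": -1},
  {"x": -0.378,"y": -0.81,"z": 0.14,"ax": 0,"ay": 0,"az": 0,"grip": -1},
])

```text
time: 15.15
tool_pos: [0.436, 0.2438, 0.1272]
tcp_rot: [3.137, 0.004, -0.014]
wrist_force: [-0.5, -0.3, -1.1]
width: 1.002
grip_force: 0.0
```

```bash
python3 - <<'E'
from h import *
from workcell import bot
s=bot.read_state(); print(s["tool_pos"],s["width"])
print(go(s,(.441,.245,.058),np.radians(90)))
E
```

```text
[0.43596585 0.2437608  0.12722755] 1.0017492865399733
(array([ 0.0113, -0.003 ,  0.1384]), np.float64(0.005))
```

Request:
step_arm([
  {"x": 0,"y": 0,"z": 0.06,"ax": 0,"ay": 0,"az": 0,"grip": -1},
  {"x": 0,"y": 0,"z": 0.12,"ax": 0,"ay": 0,"az": 0,"grip": -1},
  {"x": 0,"y": 0,"z": 0.15,"ax": 0,"ay": 0,"az": 0,"grip": -1},
  {"x": 0,"y": 0,"z": 0.15,"ax": 0,"ay": 0,"az": 0,"grip": -1},
  {"x": 0,"y": 0,"z": 0.15,"ax": 0,"ay": 0,"az": 0,"grip": 1},
  {"x": 0,"y": 0,"z": 0.15,"ax": 0,"ay": 0,"az": 0,"grip": 1},
  {"x": 0,"y": 0,"z": 0.15,"ax": 0,"ay": 0,"az": 0,"grip": 1},
  {"x": 0,"y": 0,"z": 0.15,"ax": 0,"ay": 0,"az": 0,"grip": 1},
  {"x": 0,"y": 0,"z": 0.15,"ax": 0,"ay": 0,"az": 0,"grip": 1},
  {"x": 0,"y": 0,"z": 0.15,"ax": 0,"ay": 0,"az": 0,"grip": 1},
  {"x": 0,"y": 0,"z": 0.15,"ax": 0,"ay": 0,"az": 0,"grip": 1},
], force=40)

```text
time: 16.25
tool_pos: [0.4413, 0.2455, 0.0589]
tcp_rot: [-3.141, -0.002, -0.004]
wrist_force: [-0.3, -1.2, 6.7]
width: 0.393
grip_force: 40.7
```

```bash
python3 - <<'E'
from h import *
from workcell import bot
s=bot.read_state(); print(s["tool_pos"],s["width"])
print(go(s,(.4738,-.0070,.2),np.radians(90)))
E
```

```text
[0.44131166 0.24550078 0.05894241] 0.39349945551457377
(array([ 0.0651,  0.5048, -0.2824]), np.float64(0.002))
```

Request:
step_arm([
  {"x": 0,"y": 0,"z": -0.04,"ax": 0,"ay": 0,"az": 0,"grip": 1},
  {"x": 0,"y": 0,"z": -0.12,"ax": 0,"ay": 0,"az": 0,"grip": 1},
  {"x": 0,"y": 0.02,"z": -0.2,"ax": 0,"ay": 0,"az": 0,"grip": 1},
  {"x": 0.01,"y": 0.08,"z": -0.24,"ax": 0,"ay": 0,"az": 0,"grip": 1},
  {"x": 0.02,"y": 0.17,"z": -0.24,"ax": 0,"ay": 0,"az": 0,"grip": 1},
  {"x": 0.03,"y": 0.26,"z": -0.24,"ax": 0,"ay": 0,"az": 0,"grip": 1},
  {"x": 0.045,"y": 0.35,"z": -0.24,"ax": 0,"ay": 0,"az": 0,"grip": 1},
  {"x": 0.06,"y": 0.43,"z": -0.24,"ax": 0,"ay": 0,"az": 0,"grip": 1},
  {"x": 0.065,"y": 0.48,"z": -0.22,"ax": 0,"ay": 0,"az": 0,"grip": 1},
  {"x": 0.065,"y": 0.505,"z": -0.16,"ax": 0,"ay": 0,"az": 0,"grip": 1},
  {"x": 0.065,"y": 0.505,"z": -0.1,"ax": 0,"ay": 0,"az": 0,"grip": 1},
  {"x": 0.065,"y": 0.505,"z": -0.05,"ax": 0,"ay": 0,"az": 0,"grip": 1},
])

```text
time: 17.45
tool_pos: [0.4718, -0.008, 0.0808]
tcp_rot: [-3.141, 0.001, 0.002]
wrist_force: [-0.0, 0.2, -1.8]
width: 0.392
grip_force: 40.2
```

Request:
step_arm([
  {"x": 0,"y": 0,"z": 0.02,"ax": 0,"ay": 0,"az": 0,"grip": 1},
  {"x": 0,"y": 0,"z": 0.04,"ax": 0,"ay": 0,"az": 0,"grip": 1},
  {"x": 0,"y": 0,"z": 0.04,"ax": 0,"ay": 0,"az": 0,"grip": 1},
  {"x": 0,"y": 0,"z": 0.04,"ax": 0,"ay": 0,"az": 0,"grip": 1},
  {"x": 0,"y": 0,"z": 0.04,"ax": 0,"ay": 0,"az": 0,"grip": 1},
])

```text
time: 17.95
tool_pos: [0.4742, -0.0073, 0.0639]
tcp_rot: [3.141, 0.002, 0.004]
wrist_force: [-0.6, -1.0, -1.9]
width: 0.394
grip_force: 40.2
```

Request:
step_arm([
  {"x": 0,"y": 0,"z": 0.012,"ax": 0,"ay": 0,"az": 0,"grip": 1},
  {"x": 0,"y": 0,"z": 0.017,"ax": 0,"ay": 0,"az": 0,"grip": 1},
  {"x": 0,"y": 0,"z": 0.02,"ax": 0,"ay": 0,"az": 0,"grip": 1},
  {"x": 0,"y": 0,"z": 0.022,"ax": 0,"ay": 0,"az": 0,"grip": 1},
  {"x": 0,"y": 0,"z": 0.022,"ax": 0,"ay": 0,"az": 0,"grip": 1},
  {"x": 0,"y": 0,"z": 0.022,"ax": 0,"ay": 0,"az": 0,"grip": 1},
])

```text
time: 18.55
tool_pos: [0.4729, -0.0074, 0.053]
tcp_rot: [-3.142, -0.002, 0.001]
wrist_force: [-6.5, 0.8, 10.4]
width: 0.395
grip_force: 41.7
```

Contact again. Release and rise.

Request:
step_arm([
  {"x": 0,"y": 0,"z": -0.001,"ax": 0,"ay": 0,"az": 0,"grip": 0},
  {"x": 0,"y": 0,"z": -0.001,"ax": 0,"ay": 0,"az": 0,"grip": -1},
  {"x": 0,"y": 0,"z": -0.001,"ax": 0,"ay": 0,"az": 0,"grip": -1},
  {"x": 0,"y": 0,"z": -0.001,"ax": 0,"ay": 0,"az": 0,"grip": -1},
  {"x": 0,"y": 0,"z": -0.001,"ax": 0,"ay": 0,"az": 0,"grip": -1},
  {"x": 0,"y": 0,"z": -0.04,"ax": 0,"ay": 0,"az": 0,"grip": -1},
  {"x": 0,"y": 0,"z": -0.12,"ax": 0,"ay": 0,"az": 0,"grip": -1},
  {"x": 0,"y": 0,"z": -0.2,"ax": 0,"ay": 0,"az": 0,"grip": -1},
  {"x": 0,"y": 0,"z": -0.28,"ax": 0,"ay": 0,"az": 0,"grip": -1},
  {"x": 0,"y": 0,"z": -0.32,"ax": 0,"ay": 0,"az": 0,"grip": -1},
  {"x": 0,"y": 0,"z": -0.32,"ax": 0,"ay": 0,"az": 0,"grip": -1},
  {"x": 0,"y": 0,"z": -0.32,"ax": 0,"ay": 0,"az": 0,"grip": -1},
])

```text
time: 19.75
tool_pos: [0.4729, -0.0074, 0.2114]
tcp_rot: [3.142, 0.002, 0.001]
wrist_force: [0.1, 0.3, -0.5]
width: 0.999
grip_force: 0.0
```

```bash
python3 cap.py i wrist; python3 - <<'E'
from seg import *
from workcell import bot
HSV["warmer"]=((0,0,180),(179,60,255))
g=pickle.load(open("i_wrist.pkl","rb"))
for r in(25,35): print("warmer",rect(g,contour(g,"warmer",(.473,-.007,.094),r),.094))
s=bot.read_state(); print(s["tool_pos"],s["width"])
print(go(s,(.660,.137,.18),np.radians(90)))
E
```

```text
warmer (array([ 0.4726, -0.006 ,  0.0469,  0.0494]), 63.2)
warmer (array([ 0.4776, -0.0055,  0.0595,  0.0605]), 49.2)
[ 0.47205033 -0.00736688  0.21021992] 0.9962053990393049
(array([ 0.3763, -0.2884,  0.0597]), np.float64(0.002))
```

View pics/i_wrist.png

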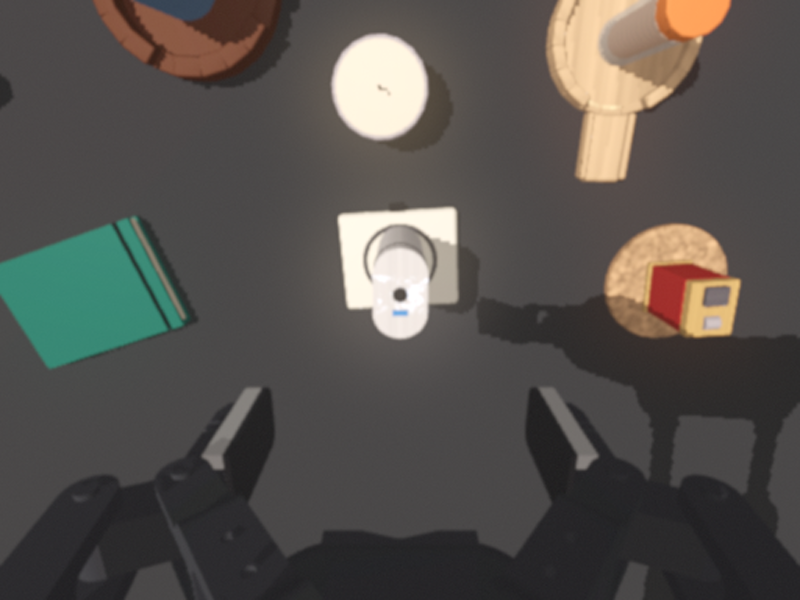

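The warmer stands on the charger (400,295) and the tube in the dish (650,45). Now to the cup, with a hover to refine cup and ashtray.

Request:
step_arm([
  {"x": 0.376,"y": -0.29,"z": 0,"ax": 0,"ay": 0,"az": 0,"grip": -1},
  {"x": 0.376,"y": -0.29,"z": 0,"ax": 0,"ay": 0,"az": 0,"grip": -1},
  {"x": 0.376,"y": -0.29,"z": 0,"ax": 0,"ay": 0,"az": 0,"grip": -1},
  {"x": 0.376,"y": -0.29,"z": 0,"ax": 0,"ay": 0,"az": 0,"grip": -1},
  {"x": 0.376,"y": -0.29,"z": 0,"ax": 0,"ay": 0,"az": 0,"grip": -1},
  {"x": 0.376,"y": -0.29,"z": 0,"ax": 0,"ay": 0,"az": 0,"grip": -1},
  {"x": 0.376,"y": -0.29,"z": 0,"ax": 0,"ay": 0,"az": 0,"grip": -1},
  {"x": 0.376,"y": -0.29,"z": 0,"ax": 0,"ay": 0,"az": 0,"grip": -1},
])

```text
time: 20.6
tool_pos: [0.6591, 0.137, 0.2095]
tcp_rot: [3.141, 0.001, -0.006]
wrist_force: [0.3, -0.0, -0.0]
width: 0.999
grip_force: 0.0
```

```bash
python3 cap.py j wrist; python3 - <<'E'
from seg import *
from workcell import bot
g=pickle.load(open("j_wrist.pkl","rb"))
c=contour(g,"cup",(.661,.137,.08),60); print("cup",circ(g,c,.08,.028),len(c))
HSV["ashtray"]=((0,80,30),(14,255,220))
c=contour(g,"ashtray",(.661,.131,.022),80); print("ash",circ(g,c,.022,.06),len(c))
c2=cv2.convexHull(c)[:,0]; print("ash hull",circ(g,c2,.022,.06))
s=bot.read_state(); print(s["tool_pos"])
E
```

```text
cup (array([0.6635, 0.1368, 0.0276]), 0.0006) 152
ash (array([0.6642, 0.1335, 0.0597]), 0.0003) 285
ash hull (array([0.664 , 0.1335, 0.0603]), 0.0001)
[0.65929135 0.13683754 0.21035628]
```

View pics/j_wrist.png

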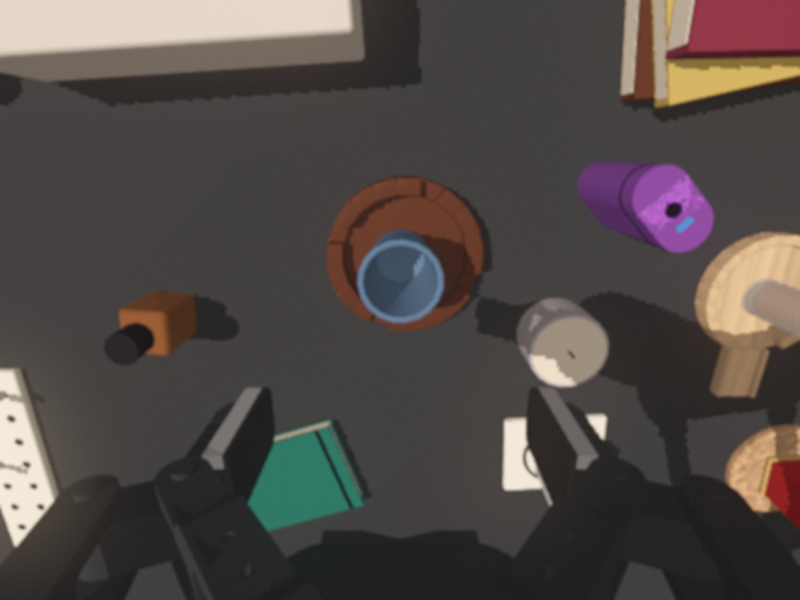

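The cup rim is at (401,281) and the ashtray centre at (405,253). Both fits are tight, so I go down for the cup.

Request:
step_arm([
  {"x": 0.006,"y": 0,"z": 0.08,"ax": 0,"ay": 0,"az": 0,"grip": -1},
  {"x": 0.006,"y": 0,"z": 0.16,"ax": 0,"ay": 0,"az": 0,"grip": -1},
  {"x": 0.006,"y": 0,"z": 0.22,"ax": 0,"ay": 0,"az": 0,"grip": -1},
  {"x": 0.006,"y": 0,"z": 0.28,"ax": 0,"ay": 0,"az": 0,"grip": -1},
  {"x": 0.006,"y": 0,"z": 0.32,"ax": 0,"ay": 0,"az": 0,"grip": -1},
  {"x": 0.006,"y": 0,"z": 0.333,"ax": 0,"ay": 0,"az": 0,"grip": -1},
  {"x": 0.006,"y": 0,"z": 0.333,"ax": 0,"ay": 0,"az": 0,"grip": -1},
  {"x": 0.006,"y": 0,"z": 0.333,"ax": 0,"ay": 0,"az": 0,"grip": 1},
  {"x": 0.006,"y": 0,"z": 0.333,"ax": 0,"ay": 0,"az": 0,"grip": 1},
  {"x": 0.006,"y": 0,"z": 0.333,"ax": 0,"ay": 0,"az": 0,"grip": 1},
  {"x": 0.006,"y": 0,"z": 0.333,"ax": 0,"ay": 0,"az": 0,"grip": 1},
  {"x": 0.006,"y": 0,"z": 0.333,"ax": 0,"ay": 0,"az": 0,"grip": 1},
], force=30)

```text
time: 21.85
tool_pos: [0.6656, 0.1378, 0.0476]
tcp_rot: [-3.141, -0.002, -0.006]
wrist_force: [-1.0, -1.3, 6.1]
width: 0.63
grip_force: 31.4
```

Request:
step_arm([
  {"x": 0,"y": 0,"z": 0,"ax": 0,"ay": 0,"az": 0,"grip": 1},
  {"x": 0,"y": 0,"z": -0.02,"ax": 0,"ay": 0,"az": 0,"grip": 1},
  {"x": 0,"y": 0,"z": -0.02,"ax": 0,"ay": 0,"az": 0,"grip": 1},
])

```text
time: 22.15
tool_pos: [0.6648, 0.138, 0.0567]
tcp_rot: [-3.141, -0.002, -0.004]
wrist_force: [0.0, -0.8, -0.9]
width: 0.629
grip_force: 31.9
```

```bash
python3 cap.py k wrist side; python3 - <<'E'
from h import *
import cv2
from workcell import bot
s=bot.read_state(); print(s["tool_pos"],s["width"],s["wrist_force"])
print(go(s,(.4436,.2445,.18),np.radians(90)))
a=cv2.imread('pics/k_wrist.png');b=cv2.imread('pics/k_side.png')
cv2.imwrite('pics/k.png',np.vstack([cv2.resize(a,(400,300)),b[230:530,150:550]]))
E
```

```text
[0.66389509 0.13790071 0.0553592 ] 0.6283808072228634 [-0.71602392  0.17006791 -2.24850126]
(array([-0.4403, -0.2137, -0.2494]), np.float64(0.002))
```

View pics/k.png

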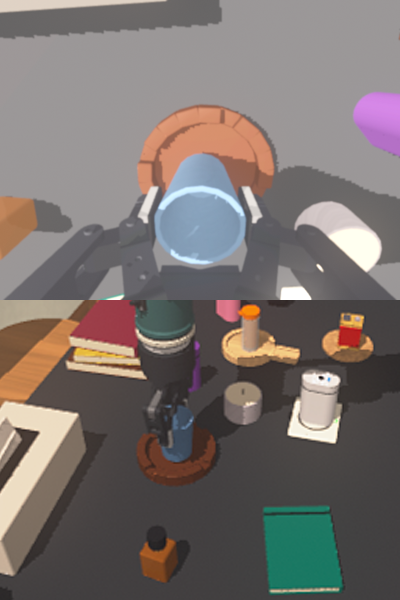

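The cup is held near the rim (width 53 mm) and is straight. Next, the notebook.

Request:
step_arm([
  {"x": 0,"y": 0,"z": -0.06,"ax": 0,"ay": 0,"az": 0,"grip": 1},
  {"x": 0,"y": 0,"z": -0.14,"ax": 0,"ay": 0,"az": 0,"grip": 1},
  {"x": -0.02,"y": -0.01,"z": -0.22,"ax": 0,"ay": 0,"az": 0,"grip": 1},
  {"x": -0.08,"y": -0.04,"z": -0.24,"ax": 0,"ay": 0,"az": 0,"grip": 1},
  {"x": -0.15,"y": -0.075,"z": -0.24,"ax": 0,"ay": 0,"az": 0,"grip": 1},
  {"x": -0.23,"y": -0.11,"z": -0.24,"ax": 0,"ay": 0,"az": 0,"grip": 1},
  {"x": -0.31,"y": -0.15,"z": -0.24,"ax": 0,"ay": 0,"az": 0,"grip": 1},
  {"x": -0.38,"y": -0.185,"z": -0.24,"ax": 0,"ay": 0,"az": 0,"grip": 1},
  {"x": -0.44,"y": -0.214,"z": -0.2,"ax": 0,"ay": 0,"az": 0,"grip": 1},
  {"x": -0.44,"y": -0.214,"z": -0.13,"ax": 0,"ay": 0,"az": 0,"grip": 1},
  {"x": -0.44,"y": -0.214,"z": -0.07,"ax": 0,"ay": 0,"az": 0,"grip": 1},
  {"x": -0.44,"y": -0.214,"z": -0.04,"ax": 0,"ay": 0,"az": 0,"grip": 1},
])

```text
time: 23.45
tool_pos: [0.4407, 0.2437, 0.0719]
tcp_rot: [3.139, 0.003, -0.007]
wrist_force: [-0.4, -0.9, -2.1]
width: 0.632
grip_force: 32.5
```

Request:
step_arm([
  {"x": 0,"y": 0,"z": 0.01,"ax": 0,"ay": 0,"az": 0,"grip": 1},
  {"x": 0,"y": 0,"z": 0.015,"ax": 0,"ay": 0,"az": 0,"grip": 1},
  {"x": 0,"y": 0,"z": 0.02,"ax": 0,"ay": 0,"az": 0,"grip": 1},
  {"x": 0,"y": 0,"z": 0.025,"ax": 0,"ay": 0,"az": 0,"grip": 1},
  {"x": 0,"y": 0,"z": 0.03,"ax": 0,"ay": 0,"az": 0,"grip": 1},
  {"x": 0,"y": 0,"z": 0.03,"ax": 0,"ay": 0,"az": 0,"grip": 1},
  {"x": 0,"y": 0,"z": 0.03,"ax": 0,"ay": 0,"az": 0,"grip": 1},
])

```text
time: 24.15
tool_pos: [0.4439, 0.2446, 0.0604]
tcp_rot: [-3.141, -0.001, -0.001]
wrist_force: [0.2, -0.4, -1.4]
width: 0.626
grip_force: 32.5
```

Request:
step_arm([
  {"x": 0,"y": 0,"z": 0.004,"ax": 0,"ay": 0,"az": 0,"grip": 1},
  {"x": 0,"y": 0,"z": 0.008,"ax": 0,"ay": 0,"az": 0,"grip": 1},
  {"x": 0,"y": 0,"z": 0.011,"ax": 0,"ay": 0,"az": 0,"grip": 1},
  {"x": 0,"y": 0,"z": 0.014,"ax": 0,"ay": 0,"az": 0,"grip": 1},
  {"x": 0,"y": 0,"z": 0.014,"ax": 0,"ay": 0,"az": 0,"grip": 1},
])

```text
time: 24.65
tool_pos: [0.4441, 0.2446, 0.0537]
tcp_rot: [3.142, 0.002, 0.001]
wrist_force: [-1.9, -1.7, 2.8]
width: 0.624
grip_force: 32.8
```

Touching lightly (about 4–5 N), as expected at 0.0537. Release and rise.

Request:
step_arm([
  {"x": 0,"y": 0,"z": 0.001,"ax": 0,"ay": 0,"az": 0,"grip": 1},
  {"x": 0,"y": 0,"z": 0.001,"ax": 0,"ay": 0,"az": 0,"grip": 0},
  {"x": 0,"y": 0,"z": 0.001,"ax": 0,"ay": 0,"az": 0,"grip": -1},
  {"x": 0,"y": 0,"z": 0.001,"ax": 0,"ay": 0,"az": 0,"grip": -1},
  {"x": 0,"y": 0,"z": 0.001,"ax": 0,"ay": 0,"az": 0,"grip": -1},
  {"x": 0,"y": 0,"z": 0.001,"ax": 0,"ay": 0,"az": 0,"grip": -1},
  {"x": 0,"y": 0,"z": -0.04,"ax": 0,"ay": 0,"az": 0,"grip": -1},
  {"x": 0,"y": 0,"z": -0.12,"ax": 0,"ay": 0,"az": 0,"grip": -1},
  {"x": 0,"y": 0,"z": -0.2,"ax": 0,"ay": 0,"az": 0,"grip": -1},
  {"x": 0,"y": 0,"z": -0.28,"ax": 0,"ay": 0,"az": 0,"grip": -1},
  {"x": 0,"y": 0,"z": -0.3,"ax": 0,"ay": 0,"az": 0,"grip": -1},
  {"x": 0,"y": 0,"z": -0.3,"ax": 0,"ay": 0,"az": 0,"grip": -1},
])

```text
time: 25.85
tool_pos: [0.4453, 0.2453, 0.2056]
tcp_rot: [-3.139, -0.002, -0.007]
wrist_force: [0.9, 0.0, -0.6]
width: 0.998
grip_force: 0.0
```

```bash
python3 cap.py l wrist top; python3 - <<'E'
from seg import *
from workcell import bot
g=pickle.load(open("l_wrist.pkl","rb"))
c=contour(g,"cup",(.444,.245,.086),60); print("cup",circ(g,c,.086,.028),len(c))
t=pickle.load(open("l_top.pkl","rb")); HSV["ashtray"]=((0,80,30),(14,255,220))
c=contour(t,"ashtray",(.661,.131,.022),32); print("ash top",circ(t,c,.022,.06),len(c))
s=bot.read_state(); print(s["tool_pos"])
print(go(s,(.4545,-.2225,.03),np.radians(90)))
# lighter outline view b, brass top
b=pickle.load(open("b_wrist.pkl","rb")); c=contour(b,"lighter",(.453,-.224,.066),22,3); print(rect(b,c,.066))
E
```

```text
cup (array([0.4419, 0.2433, 0.0281]), 0.0011) 162
ash top (array([0.6619, 0.1306, 0.0616]), 0.0007) 145
[0.44292777 0.24418769 0.2017807 ]
(array([0.0227, 0.9331, 0.3443]), np.float64(0.002))
(array([ 0.4532, -0.221 ,  0.0426,  0.0369]), 3.6)
```

Request:
step_arm([
  {"x": 0.023,"y": 0.933,"z": 0,"ax": 0,"ay": 0,"az": 0,"grip": -1},
  {"x": 0.023,"y": 0.933,"z": 0,"ax": 0,"ay": 0,"az": 0,"grip": -1},
  {"x": 0.023,"y": 0.933,"z": 0,"ax": 0,"ay": 0,"az": 0,"grip": -1},
  {"x": 0.023,"y": 0.933,"z": 0,"ax": 0,"ay": 0,"az": 0,"grip": -1},
  {"x": 0.023,"y": 0.933,"z": 0,"ax": 0,"ay": 0,"az": 0,"grip": -1},
  {"x": 0.023,"y": 0.933,"z": 0,"ax": 0,"ay": 0,"az": 0,"grip": -1},
  {"x": 0.023,"y": 0.933,"z": 0,"ax": 0,"ay": 0,"az": 0,"grip": -1},
  {"x": 0.023,"y": 0.933,"z": 0,"ax": 0,"ay": 0,"az": 0,"grip": -1},
  {"x": 0.023,"y": 0.933,"z": 0,"ax": 0,"ay": 0,"az": 0,"grip": -1},
  {"x": 0.023,"y": 0.933,"z": 0,"ax": 0,"ay": 0,"az": 0,"grip": -1},
  {"x": 0.023,"y": 0.933,"z": 0,"ax": 0,"ay": 0,"az": 0,"grip": -1},
  {"x": 0.023,"y": 0.933,"z": 0,"ax": 0,"ay": 0,"az": 0,"grip": -1},
])

```text
time: 27.15
tool_pos: [0.4545, -0.2209, 0.201]
tcp_rot: [-3.139, -0.0, 0.005]
wrist_force: [1.3, 0.6, -0.2]
width: 1.001
grip_force: 0.0
```

```bash
python3 cap.py m wrist; python3 - <<'E'
from seg import *
from workcell import bot
g=pickle.load(open("m_wrist.pkl","rb"))
c=contour(g,"coaster",(.4545,-.224,.008),60); print("coaster",circ(g,c,.008,.048))
s=bot.read_state(); print(s["tool_pos"])
u=proj(g,(.4545,-.2225,.066)); print("proj",u/.64)
i=cv2.imread("pics/m_wrist.png"); x,y=(u/.64).astype(int); cv2.imwrite("pics/m.png",cv2.resize(i[max(y-110,0):y+70,x-100:x+100],(600,540)[::1])); print(x-100,max(y-110,0))
E
```

```text
coaster (array([ 0.4541, -0.2247,  0.0487]), 0.0003)
[ 0.45481636 -0.22042084  0.20143901]
proj [402.96535885 283.71197577]
302 173
```

View pics/m.png

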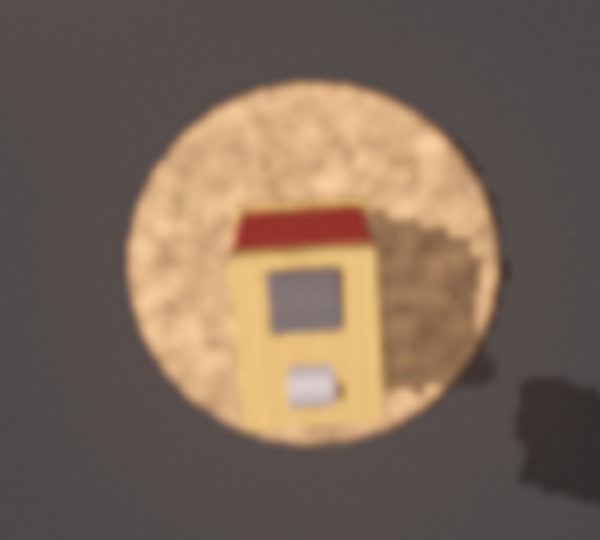

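Lighter top centred at (405,285), turned about 4.5° counter-clockwise, 32 mm side across the fingers. Grasping.

Request:
step_arm([
  {"x": 0,"y": 0.004,"z": 0.08,"ax": 0,"ay": 0,"az": -0.15,"grip": -1},
  {"x": 0,"y": 0.004,"z": 0.16,"ax": 0,"ay": 0,"az": -0.15,"grip": -1},
  {"x": 0,"y": 0.004,"z": 0.23,"ax": 0,"ay": 0,"az": -0.15,"grip": -1},
  {"x": 0,"y": 0.004,"z": 0.29,"ax": 0,"ay": 0,"az": -0.15,"grip": -1},
  {"x": 0,"y": 0.004,"z": 0.33,"ax": 0,"ay": 0,"az": -0.15,"grip": -1},
  {"x": 0,"y": 0.004,"z": 0.34,"ax": 0,"ay": 0,"az": -0.15,"grip": -1},
  {"x": 0,"y": 0.004,"z": 0.34,"ax": 0,"ay": 0,"az": -0.15,"grip": -1},
  {"x": 0,"y": 0.004,"z": 0.34,"ax": 0,"ay": 0,"az": -0.15,"grip": 1},
  {"x": 0,"y": 0.004,"z": 0.34,"ax": 0,"ay": 0,"az": -0.15,"grip": 1},
  {"x": 0,"y": 0.004,"z": 0.34,"ax": 0,"ay": 0,"az": -0.15,"grip": 1},
  {"x": 0,"y": 0.004,"z": 0.34,"ax": 0,"ay": 0,"az": -0.15,"grip": 1},
  {"x": 0,"y": 0.004,"z": 0.34,"ax": 0,"ay": 0,"az": -0.15,"grip": 1},
], force=40)

```text
time: 28.4
tool_pos: [0.4566, -0.2245, 0.0343]
tcp_rot: [3.138, 0.124, 0.003]
wrist_force: [0.4, 1.7, 5.4]
width: 0.371
grip_force: 41.0
```

Request:
step_arm([
  {"x": 0,"y": 0,"z": 0,"ax": 0,"ay": 0,"az": 0,"grip": 1},
  {"x": 0,"y": 0,"z": 0,"ax": 0,"ay": 0,"az": 0,"grip": 1},
  {"x": 0,"y": 0,"z": 0,"ax": 0,"ay": 0,"az": 0,"grip": 1},
])

```text
time: 28.7
tool_pos: [0.4566, -0.2245, 0.0343]
tcp_rot: [3.138, 0.124, 0.003]
wrist_force: [-0.9, 1.4, 6.2]
width: 0.368
grip_force: 41.1
```

```bash
python3 - <<'E'
from h import *
from workcell import bot
s=bot.read_state(); print(s["tool_pos"],s["width"],s["wrist_force"],s["grip_force"])
print(go(s,(.663,.132,.18),np.radians(90)))
E
```

```text
[ 0.45659272 -0.22447172  0.03425959] 0.3684141086338625 [-0.93890957  1.41190312  6.21353944] 41.06221318244934
(array([ 0.4684, -0.6778, -0.2913]), np.float64(0.151))
```

Request:
step_arm([
  {"x": 0,"y": 0,"z": -0.04,"ax": 0,"ay": 0,"az": 0,"grip": 1},
  {"x": 0,"y": 0,"z": -0.12,"ax": 0,"ay": 0,"az": 0,"grip": 1},
  {"x": 0,"y": 0,"z": -0.2,"ax": 0,"ay": 0,"az": 0,"grip": 1},
  {"x": 0.02,"y": -0.03,"z": -0.28,"ax": 0,"ay": 0,"az": 0,"grip": 1},
  {"x": 0.07,"y": -0.1,"z": -0.28,"ax": 0,"ay": 0,"az": 0,"grip": 1},
  {"x": 0.125,"y": -0.18,"z": -0.28,"ax": 0,"ay": 0,"az": 0,"grip": 1},
  {"x": 0.18,"y": -0.26,"z": -0.28,"ax": 0,"ay": 0,"az": 0,"grip": 1},
  {"x": 0.235,"y": -0.34,"z": -0.28,"ax": 0,"ay": 0,"az": 0,"grip": 1},
  {"x": 0.29,"y": -0.42,"z": -0.28,"ax": 0,"ay": 0,"az": 0,"grip": 1},
  {"x": 0.345,"y": -0.5,"z": -0.28,"ax": 0,"ay": 0,"az": 0,"grip": 1},
  {"x": 0.4,"y": -0.575,"z": -0.28,"ax": 0,"ay": 0,"az": 0,"grip": 1},
  {"x": 0.44,"y": -0.63,"z": -0.28,"ax": 0,"ay": 0,"az": 0,"grip": 1},
])

```text
time: 29.9
tool_pos: [0.6505, 0.1102, 0.1721]
tcp_rot: [-3.139, -0.127, 0.001]
wrist_force: [-0.3, -0.9, -1.4]
width: 0.372
grip_force: 40.3
```

Request:
step_arm([
  {"x": 0.032,"y": -0.046,"z": 0.02,"ax": 0,"ay": 0,"az": 0,"grip": 1},
  {"x": 0.032,"y": -0.046,"z": 0.08,"ax": 0,"ay": 0,"az": 0,"grip": 1},
  {"x": 0.032,"y": -0.046,"z": 0.15,"ax": 0,"ay": 0,"az": 0,"grip": 1},
  {"x": 0.032,"y": -0.046,"z": 0.2,"ax": 0,"ay": 0,"az": 0,"grip": 1},
  {"x": 0.032,"y": -0.046,"z": 0.23,"ax": 0,"ay": 0,"az": 0,"grip": 1},
  {"x": 0.032,"y": -0.046,"z": 0.24,"ax": 0,"ay": 0,"az": 0,"grip": 1},
  {"x": 0.032,"y": -0.046,"z": 0.24,"ax": 0,"ay": 0,"az": 0,"grip": 1},
  {"x": 0.032,"y": -0.046,"z": 0.24,"ax": 0,"ay": 0,"az": 0,"grip": 1},
  {"x": 0.032,"y": -0.046,"z": 0.24,"ax": 0,"ay": 0,"az": 0,"grip": 1},
])

```text
time: 30.8
tool_pos: [0.6656, 0.1319, 0.0552]
tcp_rot: [-3.139, -0.125, -0.005]
wrist_force: [-0.5, -0.7, -0.4]
width: 0.369
grip_force: 40.3
```

```bash
python3 cap.py n wrist; python3 -c "
from workcell import bot
s=bot.read_state();print(s['tool_pos'],s['wrist_force'],s['width'])"
```

```text
[0.66549226 0.13187778 0.0551229 ] [ 0.66653976  0.70246401 -1.09542426] 0.36427586538184675
```

View pics/n_wrist.png

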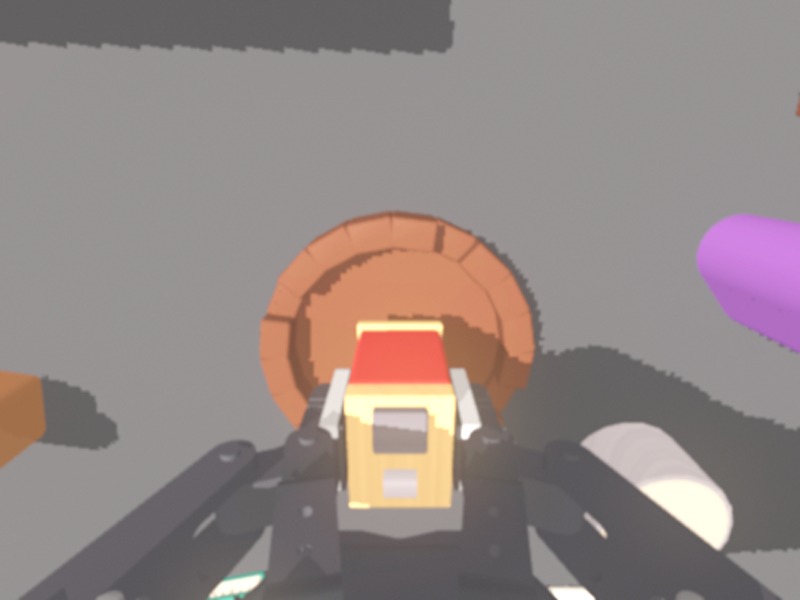

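The lighter is upright over the ashtray, whose centre is at (398,340). Lowering slowly.

Request:
step_arm([
  {"x": 0,"y": 0,"z": 0.016,"ax": 0,"ay": 0,"az": 0,"grip": 1},
  {"x": 0,"y": 0,"z": 0.026,"ax": 0,"ay": 0,"az": 0,"grip": 1},
  {"x": 0,"y": 0,"z": 0.032,"ax": 0,"ay": 0,"az": 0,"grip": 1},
  {"x": 0,"y": 0,"z": 0.036,"ax": 0,"ay": 0,"az": 0,"grip": 1},
  {"x": 0,"y": 0,"z": 0.039,"ax": 0,"ay": 0,"az": 0,"grip": 1},
  {"x": 0,"y": 0,"z": 0.041,"ax": 0,"ay": 0,"az": 0,"grip": 1},
  {"x": 0,"y": 0,"z": 0.041,"ax": 0,"ay": 0,"az": 0,"grip": 1},
  {"x": 0,"y": 0,"z": 0.041,"ax": 0,"ay": 0,"az": 0,"grip": 1},
])

```text
time: 31.65
tool_pos: [0.6637, 0.1317, 0.0344]
tcp_rot: [3.139, 0.125, -0.002]
wrist_force: [-6.3, -1.9, 8.9]
width: 0.373
grip_force: 41.5
```

Request:
step_arm([
  {"x": 0,"y": 0,"z": 0,"ax": 0,"ay": 0,"az": 0,"grip": 0},
  {"x": 0,"y": 0,"z": 0,"ax": 0,"ay": 0,"az": 0,"grip": -1},
  {"x": 0,"y": 0,"z": 0,"ax": 0,"ay": 0,"az": 0,"grip": -1},
  {"x": 0,"y": 0,"z": 0,"ax": 0,"ay": 0,"az": 0,"grip": -1},
  {"x": 0,"y": 0,"z": 0,"ax": 0,"ay": 0,"az": 0,"grip": -1},
  {"x": 0,"y": 0,"z": -0.04,"ax": 0,"ay": 0,"az": 0,"grip": -1},
  {"x": 0,"y": 0,"z": -0.12,"ax": 0,"ay": 0,"az": 0,"grip": -1},
  {"x": 0,"y": 0,"z": -0.2,"ax": 0,"ay": 0,"az": 0,"grip": -1},
  {"x": 0,"y": 0,"z": -0.28,"ax": 0,"ay": 0,"az": 0,"grip": -1},
  {"x": 0,"y": 0,"z": -0.34,"ax": 0,"ay": 0,"az": 0.15,"grip": -1},
  {"x": 0,"y": 0,"z": -0.34,"ax": 0,"ay": 0,"az": 0.15,"grip": -1},
  {"x": 0,"y": 0,"z": -0.34,"ax": 0,"ay": 0,"az": 0.15,"grip": -1},
])

```text
time: 32.85
tool_pos: [0.6646, 0.1318, 0.2037]
tcp_rot: [-3.141, -0.003, -0.003]
wrist_force: [-0.2, 0.1, -0.7]
width: 0.995
grip_force: 0.0
```

```bash
python3 cap.py o wrist; python3 - <<'E'
from seg import *
from workcell import bot
g=pickle.load(open("o_wrist.pkl","rb"))
HSV["ashtray"]=((0,80,30),(14,255,220))
c=contour(g,"ashtray",(.661,.131,.022),80); print("ash",circ(g,cv2.convexHull(c)[:,0],.022,.06))
c=contour(g,"lighter",(.663,.132,.066),35); print("lighter",rect(g,c,.066))
s=bot.read_state(); print(s["tool_pos"],s["width"])
print(go(s,(.443,.2443,.055),np.radians(90)))
E
```

```text
ash (array([0.6639, 0.1334, 0.0606]), 0.0002)
lighter (array([0.6604, 0.1321, 0.0418, 0.0333]), 4.6)
[0.66354767 0.1316476  0.20178845] 0.9971387000811313
(array([-0.4404, -0.2261,  0.294 ]), np.float64(0.003))
```

View pics/o_wrist.png

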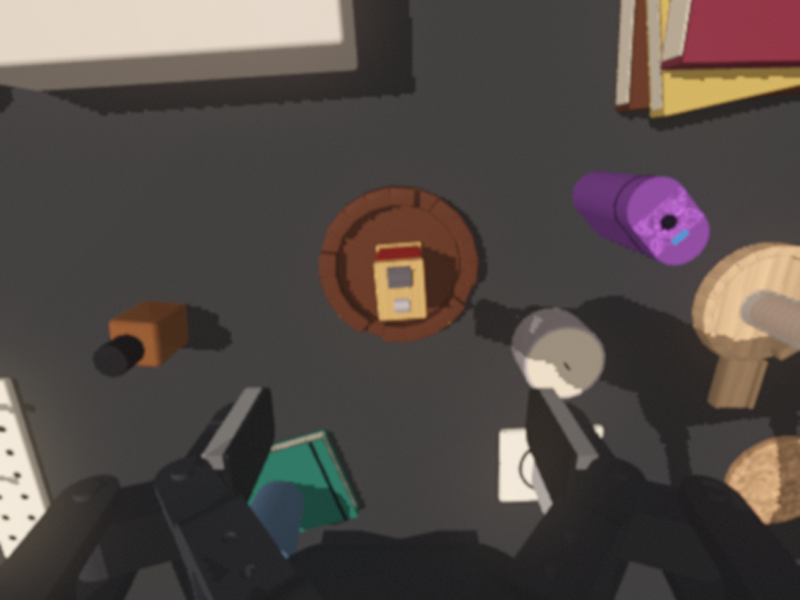

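The lighter stands in the ashtray (400,290), about 3.5 mm off centre. Last, the cup.

Request:
step_arm([
  {"x": -0.44,"y": -0.226,"z": 0,"ax": 0,"ay": 0,"az": 0,"grip": -1},
  {"x": -0.44,"y": -0.226,"z": 0,"ax": 0,"ay": 0,"az": 0,"grip": -1},
  {"x": -0.44,"y": -0.226,"z": 0,"ax": 0,"ay": 0,"az": 0,"grip": -1},
  {"x": -0.44,"y": -0.226,"z": 0,"ax": 0,"ay": 0,"az": 0,"grip": -1},
  {"x": -0.44,"y": -0.226,"z": 0,"ax": 0,"ay": 0,"az": 0,"grip": -1},
  {"x": -0.44,"y": -0.226,"z": 0,"ax": 0,"ay": 0,"az": 0,"grip": -1},
  {"x": -0.44,"y": -0.226,"z": 0.06,"ax": 0,"ay": 0,"az": 0,"grip": -1},
  {"x": -0.44,"y": -0.226,"z": 0.14,"ax": 0,"ay": 0,"az": 0,"grip": -1},
  {"x": -0.44,"y": -0.226,"z": 0.2,"ax": 0,"ay": 0,"az": 0,"grip": -1},
  {"x": -0.44,"y": -0.226,"z": 0.25,"ax": 0,"ay": 0,"az": 0,"grip": -1},
  {"x": -0.44,"y": -0.226,"z": 0.29,"ax": 0,"ay": 0,"az": 0,"grip": -1},
  {"x": -0.44,"y": -0.226,"z": 0.295,"ax": 0,"ay": 0,"az": 0,"grip": -1},
])

```text
time: 34.1
tool_pos: [0.4406, 0.2423, 0.0503]
tcp_rot: [3.137, 0.002, -0.013]
wrist_force: [-0.1, -0.7, -0.4]
width: 0.998
grip_force: 0.0
```

Request:
step_arm([
  {"x": 0,"y": 0,"z": 0,"ax": 0,"ay": 0,"az": 0,"grip": -1},
  {"x": 0,"y": 0,"z": 0,"ax": 0,"ay": 0,"az": 0,"grip": -1},
  {"x": 0,"y": 0,"z": 0,"ax": 0,"ay": 0,"az": 0,"grip": 1},
  {"x": 0,"y": 0,"z": 0,"ax": 0,"ay": 0,"az": 0,"grip": 1},
  {"x": 0,"y": 0,"z": 0,"ax": 0,"ay": 0,"az": 0,"grip": 1},
  {"x": 0,"y": 0,"z": 0,"ax": 0,"ay": 0,"az": 0,"grip": 1},
  {"x": 0,"y": 0,"z": 0,"ax": 0,"ay": 0,"az": 0,"grip": 1},
  {"x": 0,"y": 0,"z": 0,"ax": 0,"ay": 0,"az": 0,"grip": 1},
], force=30)

```text
time: 34.9
tool_pos: [0.4451, 0.2448, 0.0566]
tcp_rot: [-3.141, -0.002, -0.004]
wrist_force: [-0.5, -2.3, 6.9]
width: 0.623
grip_force: 31.1
```

```bash
python3 - <<'E'
from h import *
from workcell import bot
s=bot.read_state(); print(s["tool_pos"],s["width"],s["wrist_force"],s["grip_force"])
print(go(s,(.4548,-.224,.18),np.radians(90)))
E
```

```text
[0.44506662 0.24482103 0.05656232] 0.6228261650141345 [-0.47730049 -2.34336714  6.93818549] 31.12835148298024
(array([ 0.0189,  0.9375, -0.2475]), np.float64(0.002))
```

Request:
step_arm([
  {"x": 0,"y": 0,"z": -0.04,"ax": 0,"ay": 0,"az": 0,"grip": 1},
  {"x": 0,"y": 0,"z": -0.12,"ax": 0,"ay": 0,"az": 0,"grip": 1},
  {"x": 0,"y": 0,"z": -0.2,"ax": 0,"ay": 0,"az": 0,"grip": 1},
  {"x": 0,"y": 0.04,"z": -0.27,"ax": 0,"ay": 0,"az": 0,"grip": 1},
  {"x": 0,"y": 0.12,"z": -0.28,"ax": 0,"ay": 0,"az": 0,"grip": 1},
  {"x": 0,"y": 0.21,"z": -0.28,"ax": 0,"ay": 0,"az": 0,"grip": 1},
  {"x": 0,"y": 0.3,"z": -0.28,"ax": 0,"ay": 0,"az": 0,"grip": 1},
  {"x": 0,"y": 0.39,"z": -0.28,"ax": 0,"ay": 0,"az": 0,"grip": 1},
  {"x": 0.01,"y": 0.48,"z": -0.28,"ax": 0,"ay": 0,"az": 0,"grip": 1},
  {"x": 0.015,"y": 0.57,"z": -0.28,"ax": 0,"ay": 0,"az": 0,"grip": 1},
  {"x": 0.02,"y": 0.66,"z": -0.28,"ax": 0,"ay": 0,"az": 0,"grip": 1},
  {"x": 0.022,"y": 0.75,"z": -0.28,"ax": 0,"ay": 0,"az": 0,"grip": 1},
])

```text
time: 36.1
tool_pos: [0.4548, -0.1321, 0.1949]
tcp_rot: [-3.141, -0.002, -0.001]
wrist_force: [0.9, 1.5, -1.5]
width: 0.627
grip_force: 32.3
```

Request:
step_arm([
  {"x": 0,"y": 0.08,"z": 0,"ax": 0,"ay": 0,"az": 0,"grip": 1},
  {"x": 0,"y": 0.14,"z": 0,"ax": 0,"ay": 0,"az": 0,"grip": 1},
  {"x": 0,"y": 0.18,"z": 0.02,"ax": 0,"ay": 0,"az": 0,"grip": 1},
  {"x": 0,"y": 0.188,"z": 0.08,"ax": 0,"ay": 0,"az": 0,"grip": 1},
  {"x": 0,"y": 0.188,"z": 0.15,"ax": 0,"ay": 0,"az": 0,"grip": 1},
  {"x": 0,"y": 0.188,"z": 0.21,"ax": 0,"ay": 0,"az": 0,"grip": 1},
  {"x": 0,"y": 0.188,"z": 0.25,"ax": 0,"ay": 0,"az": 0,"grip": 1},
  {"x": 0,"y": 0.188,"z": 0.26,"ax": 0,"ay": 0,"az": 0,"grip": 1},
  {"x": 0,"y": 0.188,"z": 0.26,"ax": 0,"ay": 0,"az": 0,"grip": 1},
  {"x": 0,"y": 0.188,"z": 0.26,"ax": 0,"ay": 0,"az": 0,"grip": 1},
  {"x": 0,"y": 0.188,"z": 0.26,"ax": 0,"ay": 0,"az": 0,"grip": 1},
])

```text
time: 37.2
tool_pos: [0.4568, -0.2252, 0.0668]
tcp_rot: [3.14, 0.002, 0.004]
wrist_force: [0.2, -0.7, -1.3]
width: 0.626
grip_force: 32.3
```

Request:
step_arm([
  {"x": 0,"y": 0,"z": 0.012,"ax": 0,"ay": 0,"az": 0,"grip": 1},
  {"x": 0,"y": 0,"z": 0.02,"ax": 0,"ay": 0,"az": 0,"grip": 1},
  {"x": 0,"y": 0,"z": 0.025,"ax": 0,"ay": 0,"az": 0,"grip": 1},
  {"x": 0,"y": 0,"z": 0.029,"ax": 0,"ay": 0,"az": 0,"grip": 1},
  {"x": 0,"y": 0,"z": 0.032,"ax": 0,"ay": 0,"az": 0,"grip": 1},
  {"x": 0,"y": 0,"z": 0.032,"ax": 0,"ay": 0,"az": 0,"grip": 1},
  {"x": 0,"y": 0,"z": 0.032,"ax": 0,"ay": 0,"az": 0,"grip": 1},
])

```text
time: 37.9
tool_pos: [0.4561, -0.2245, 0.0506]
tcp_rot: [-3.141, -0.001, -0.001]
wrist_force: [-2.1, 2.8, 9.5]
width: 0.629
grip_force: 32.7
```

Contact as expected. Release and rise.

Request:
step_arm([
  {"x": 0,"y": 0,"z": 0,"ax": 0,"ay": 0,"az": 0,"grip": 0},
  {"x": 0,"y": 0,"z": 0,"ax": 0,"ay": 0,"az": 0,"grip": -1},
  {"x": 0,"y": 0,"z": 0,"ax": 0,"ay": 0,"az": 0,"grip": -1},
  {"x": 0,"y": 0,"z": 0,"ax": 0,"ay": 0,"az": 0,"grip": -1},
  {"x": 0,"y": 0,"z": 0,"ax": 0,"ay": 0,"az": 0,"grip": -1},
  {"x": 0,"y": 0,"z": -0.04,"ax": 0,"ay": 0,"az": 0,"grip": -1},
  {"x": 0,"y": 0,"z": -0.12,"ax": 0,"ay": 0,"az": 0,"grip": -1},
  {"x": 0,"y": 0,"z": -0.2,"ax": 0,"ay": 0,"az": 0,"grip": -1},
  {"x": 0,"y": 0,"z": -0.3,"ax": 0,"ay": 0,"az": 0,"grip": -1},
  {"x": 0,"y": 0,"z": -0.4,"ax": 0,"ay": 0,"az": 0,"grip": -1},
  {"x": 0,"y": 0,"z": -0.5,"ax": 0,"ay": 0,"az": 0,"grip": -1},
  {"x": 0,"y": 0,"z": -0.5,"ax": 0,"ay": 0,"az": 0,"grip": -1},
])

```text
time: 39.1
tool_pos: [0.4593, -0.2266, 0.3084]
tcp_rot: [3.134, 0.002, 0.021]
wrist_force: [1.1, 0.3, 0.1]
width: 1.002
grip_force: 0.0
```

```bash
python3 cap.py p wrist side; python3 - <<'E'
from seg import *
g=pickle.load(open("p_wrist.pkl","rb")); HSV["tube"]=((5,140,150),(18,255,255))
print("cup",circ(g,contour(g,"cup",(.454,-.224,.08),50),.08,.028))
print("coaster",circ(g,contour(g,"coaster",(.4545,-.224,.008),60),.008,.048))
print("tube",circ(g,contour(g,"tube",(.63,-.16,.092),40),.092,.0165))
E
```

```text
cup (array([ 0.4509, -0.2261,  0.0264]), 0.0011)
coaster (array([ 0.4554, -0.2245,  0.0474]), 0.0014)
tube (array([ 0.6277, -0.1593,  0.0162]), 0.001)
```

View pics/p_side.png

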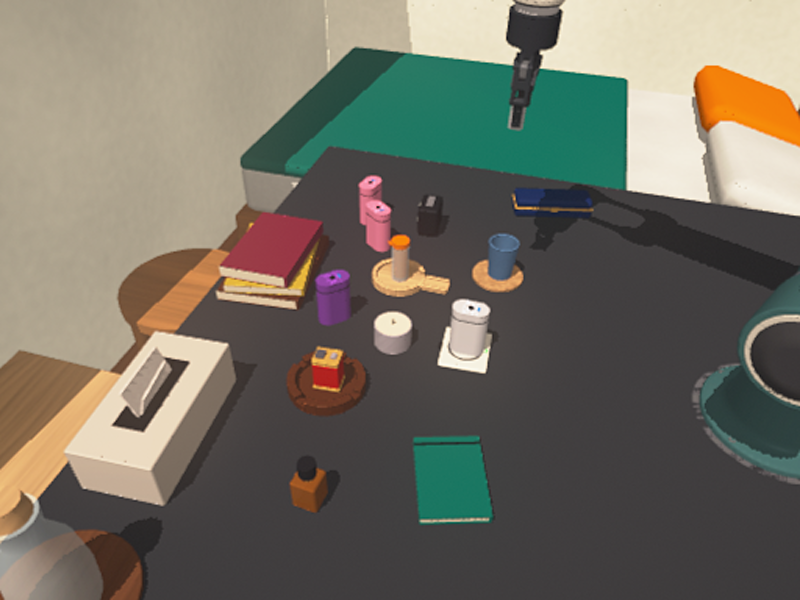

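All four stand upright in their homes: warmer (469,330), cup (503,257), lighter (328,370), tube (400,260). The perfume (308,485) is unmoved. Handing in.

```bash
python3 -c "
from workcell import bot
print(bot.finish_job())"
```

```text
the job is handed in; nothing more can be done
None
```

I handed the job in at about 39 s: the warmer, cup, lighter and tube stand upright in their homes, within about 5 mm of centre by my camera measurements, and the perfume was not touched; the hand-in returned no verdict.

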